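# Line up the steel balls with the ruler and shut the corral gate

## Task

Pick up the wooden ruler by its grip and use its long edge to push the four loose steel balls into one straight row along the tall end wall of the acrylic corral, past the line where the gate runs; touch the balls with the ruler only. Then lay the ruler flat on the cart top, clear of the corral, and slide the gate fully shut so the row is penned in behind it. Leave the magnet wand, the coin weight and the vial where they are.

Things in the scene. Friction and masses are not known exactly. Their poses are not given: they have to be found in the camera images.
- corral: Low clear acrylic tray fixed to the cart, dark rubber liner. Origin: centre of its underside; x points to the tall end wall (away from the robot), y left along it. Floor top z = 4 mm. Inside x -85 to +85, y -75 to +75 mm. Near and side rails 5 mm thick, only 13 mm high above the cart: a ruler held above them passes over. End wall x 85 to 90 mm, 28 mm high. Screw feet 7 mm high reach y = +-99 mm.
- bay_mid (a point): Middle of the bay for the balls, at ball-centre height: corral x = 69 mm, y = 0, z = 16.5 mm; axes as the corral. The bay lies between the gate's line (the gate runs along corral y at x = 48 to 53 mm) and the end wall (x = 85 mm), so it is 32 mm deep, and is as wide as the corral.
- ball0_center (a point): Centre of one of the four identical steel balls, 25 mm in diameter, 64 g, that lie loose on the corral's floor (centre 16.5 mm above the cart top); it rolls easily, with a rolling resistance of about 3 % of its weight. Its axes mean nothing.
- ball1_center (a point): Centre of one of the four identical steel balls, 25 mm in diameter, 64 g, that lie loose on the corral's floor (centre 16.5 mm above the cart top); it rolls easily, with a rolling resistance of about 3 % of its weight. Its axes mean nothing.
- ball2_center (a point): Centre of one of the four identical steel balls, 25 mm in diameter, 64 g, that lie loose on the corral's floor (centre 16.5 mm above the cart top); it rolls easily, with a rolling resistance of about 3 % of its weight. Its axes mean nothing.
- ball3_center (a point): Centre of one of the four identical steel balls, 25 mm in diameter, 64 g, that lie loose on the corral's floor (centre 16.5 mm above the cart top); it rolls easily, with a rolling resistance of about 3 % of its weight. Its axes mean nothing.
- ruler_grip (a point): Middle of the wooden ruler's grip, 24.5 mm above the blade's underside. Blade flat on the cart: 54 mm wide (x), 240 mm long (y), 9 mm thick, square straight edges, either long edge may push. Grip: upright bar along the middle of the blade, 14 mm thick (x), 90 mm long (y), from the blade's top to 40 mm above its underside. 110 g. z up.
- gate (a joint): Slide of the gate in m: 0 = fully shut (stop); about 0.15 to 0.166 = drawn right out to the left (corral +y), bay wholly open. Clear strip 5 mm thick, top 12 mm above the cart, rounded leading end; about 1.2 N of friction, stays where left. Its U-shaped runner (corral x 41 to 60 mm, 11 mm high) is fixed and sticks out of the corral's left side to y = +260 mm.
- gate_tab (a point): Middle of the outer (corral +y) face of the gate's aluminium finger tab, the only upright part of the gate: 26 mm wide (corral x), 10 mm thick (y), 12.5 to 42.5 mm above the cart; this point 27.5 mm above the cart. At gate = 0 it is at corral x = 50.5, y = +92 mm and moves with the gate along y. Push it to corral -y to shut the gate.
- wand: Blue plastic magnet wand lying flat along its x, about 172 mm long, up to 30 mm wide and 14 mm high; to be left alone. Origin on its underside near the middle.
- coin_weight: Copper coin-shaped weight, 36 mm in diameter, 9 mm high; to be left alone. Origin: centre of its underside.
- vial: Cork-stoppered glass vial standing upright, 26 mm in diameter, 64 mm high; to be left alone. Origin: centre of its underside.

How it is judged:
On the way:
1. the ruler's edge has brought all four balls into a straight row along the end wall, inside the bay, with the gate still open and the ruler in the corral (x of ball0_center in the frame of corral between 0.064 and 0.076 m and y of ball0_center in the frame of corral between -0.075 and 0.075 m and z of each of ball0_center, ball1_center, ball2_center, ball3_center in the frame of corral below 0.021 m and x of ball1_center in the frame of corral between 0.064 and 0.076 m and y of ball1_center in the frame of corral between -0.075 and 0.075 m and x of ball2_center in the frame of corral between 0.064 and 0.076 m and y of ball2_center in the frame of corral between -0.075 and 0.075 m and x of ball3_center in the frame of corral between 0.064 and 0.076 m and y of ball3_center in the frame of corral between -0.075 and 0.075 m and value of joint gate above 0.12 m and x of ruler_grip in the frame of corral above -0.02 m and horizontal distance between ruler_grip and bay_mid below 0.12 m and height (world z) of ruler_grip below 0.065 m), for 0.2 s.
At the end, for the whole second after the job is handed in: All four balls rest in the bay between gate and end wall (centres at corral x = 64 to 76 mm, inside the side rails), the gate is shut to within 4 mm, and the ruler lies flat, still and released on the cart top itself (underside within 4 mm of it, tilt under 0.05 rad) (x of ball0_center in the frame of corral between 0.064 and 0.076 m and y of ball0_center in the frame of corral between -0.075 and 0.075 m and z of each of ball0_center, ball1_center, ball2_center, ball3_center in the frame of corral below 0.021 m and x of ball1_center in the frame of corral between 0.064 and 0.076 m and y of ball1_center in the frame of corral between -0.075 and 0.075 m and x of ball2_center in the frame of corral between 0.064 and 0.076 m and y of ball2_center in the frame of corral between -0.075 and 0.075 m and x of ball3_center in the frame of corral between 0.064 and 0.076 m and y of ball3_center in the frame of corral between -0.075 and 0.075 m and value of joint gate below 0.004 m and height (world z) of ruler_grip between 0.02 and 0.0285 m and angle between ruler_grip's own z axis and vertical below 0.05 rad and linear speed of each of ruler, ball0, ball1, ball2, ball3 below 0.02 m/s); the robot touches nothing.
It fails at once if the gripper or arm touches a ball (more than 0.3 N) (contact force between any of the fingers, the arm and ball0 above 0.3 N or contact force between any of the fingers, the arm and ball1 above 0.3 N or contact force between any of the fingers, the arm and ball2 above 0.3 N or contact force between any of the fingers, the arm and ball3 above 0.3 N).
It fails at once if the wand, the coin weight or the vial is moved by more than 30 mm, or the vial is tipped by more than 0.5 rad (distance of any of wand, coin_weight, vial from where it was at the start of the episode above 0.03 m or angle between vial's own z axis and vertical above 0.5 rad).
It also fails if it takes over 64 s, if anything falls off the work surface, if the arm or the gripper's body presses on something with over 40 N, if the wrist force passes 120 N, or if a joint passes its speed limit or range.

## Robot

A 7-joint arm with a two-finger parallel gripper is mounted at the origin on the work surface. World frame = base frame: x ahead of the robot, y to its left, z up, the work surface at z = 0. Lengths are in m, angles in rad, forces in N, time in s.
With the tool pointing down it reaches from about 0.4 to 0.85 m from the base axis. Payload 4.5 kg.
Tool frame: the origin (TCP) lies midway between the tips of the shut fingers; the grasp point (between the pads) lies 19 mm behind it; z points along the fingers, x is the direction in which the jaws open and shut, and the axes are right-handed (so a half turn about z gives the same grasp; the last joint's range is limited). The gripper opens to 85 mm and grips with 20 to 120 N. Pads are 22 mm wide; open, the fingers measure 114 mm over their backs; the gripper's body (76 mm by 85 mm) begins 54 mm behind the grasp point. The pads swing forward as they close: fully open they stand 13 mm farther back than shut.
Start: joints at [1.165, 0.689, -0.195, 1.565, 0.157, 0.902, -0.215], TCP at [0.266, -0.566, 0.231] pointing down, gripper open.
Joint ranges: [-3.01, 3.01], [-0.46, 2.08], [-1.47, 1.51], [0.13, 2.56], [-1, 4.14], [0.04, 2.09], [-2.66, 2.66]. Speed limits (rad/s): [2.57, 2.57, 3.14, 3.14, 3.14, 3.14, 3.14].

## Interface

Orientations are given as a unit quaternion [x, y, z, w].
In Python, from bench import env gives the robot as it stands.
- The arm moves only by the tool move_arm, never from a script. Its argument "commands" is a list of rows, each an object of numbers: "jaw": the gripper command: -1 is fully open, 1 is shut, values between are in proportion; "dx", "dy", "dz": the shift along the tool's x, y, z in mm; "ax", "ay", "az": the turn, a rotation vector about the tool's x, y, z in rad. A call has 1 to 10 rows; each row shifts and turns the pose as measured when the row begins, along the tool's axes as they then stand; what a row does not reach is not made up. A row lasts 1/12 s, in which the tool goes at most 41.7 mm and 7.16 degrees, less where a joint would pass 70% of its speed; a pose out of reach is approached as far as the arm can. A call is refused whole if a number of a shift passes 41.7 or a number of a turn 0.125, either way. A call with a gripper value outside its range is refused whole. The fingers move at their own pace and stop on an object; "squeeze" is the grip in N (left out, the last holds). Time passes only in rows, so rows that do not move let the fingers close. It gives the time, the measured TCP pose, the force and the opening at its end, in the units of the state.
- env.observe(): the state, without advancing time (a new reading comes with each control period).
- env.camera(name): name is "side" or "top"; returns a dict with "frame" (400x640x3 uint8, blue, green, red), "fx", "fy", "cx", "cy" (pixels), "R" (3x3) and "t" (3): a world point X has camera coordinates R X + t. Camera axes: x right, y down, z forward; pixel columns grow to the right and rows downward; lengths in m; the calibration is good to about 2 mm. A picture is of the moment at which its call begins. There is no depth.
- env.finish_job(): hands the job in, once; it reports no verdict.
The state is a dict: "time_s": time; "q": joint angles; "qvel": joint speeds; "joint_torque": joint torques, N m; "ee_pos": TCP position; "orientation": TCP orientation; "wrist_force": force on the tool from outside, world axes, zero at the start; "torque": the same for the moment, N m; "finger_gap": opening from 0.0 (shut) to 1.0 (fully open).
Only numpy, scipy, OpenCV 4.12 (cv2) and the standard library are available. Lean on these libraries where they do the work, as an engineer would, in place of code of your own. Each camera call takes 0.05 s, during which the arm holds its last target.

## Working session

There is one attempt and no reset: what is moved stays moved. The work goes in short steps, Python scripts to look and compute and a tool call to move; the robot and the scene stay as the last step left them, time stands still between calls to the robot, and variables do not carry over. Pictures are saved under pics/ and viewed, and the job is handed in when it is done.

Besides the shell and the picture viewer there is one more tool, called after "Request:" as name([rows], argument=value, ...), one row to a line, values as JSON. move_arm: Moves the arm, as the interface text tells. Its arguments: {"type":"object","properties":{"commands":{"type":"array"},"squeeze":{"type":"number"}},"required":["commands"]}

```bash
mkdir -p pics; cat > h.py <<'E'
import numpy as np, cv2
from bench import env
def ray(c,u,v,z):
    K=np.array([[c["fx"],0,c["cx"]],[0,c["fy"],c["cy"]],[0,0,1.]])
    R=np.array(c["R"]);t=np.array(c["t"])
    d=R.T@np.linalg.solve(K,[u,v,1.]);o=-R.T@t
    return o+d*(z-o[2])/d[2]
def proj(c,X):
    p=np.array(c["R"])@np.array(X)+np.array(c["t"]);return c["fx"]*p[0]/p[2]+c["cx"],c["fy"]*p[1]/p[2]+c["cy"]
def snap(name,tag):
    c=env.camera(name);cv2.imwrite(f"pics/{tag}.png",c["frame"]);np.save(f"pics/{tag}.npy",c,allow_pickle=True);return c
def load(tag): return np.load(f"pics/{tag}.npy",allow_pickle=True).item()
E
python3 - <<'E'
from h import *
for n in("top","side"):
    c=snap(n,n+"0"); R=np.array(c["R"]);print(n,c["fx"],c["cx"],c["cy"],-R.T@np.array(c["t"]),R)
s=env.observe();print(s)
E
```

```text
top 381.9573612040978 320.2210612904889 202.07350681399822 [ 0.48473335 -0.04098554  0.84659043] [[-0.01589568 -0.99964036  0.02159793]
 [-0.98548378  0.01201177 -0.16934414]
 [ 0.16902381 -0.02397625 -0.9853203 ]]
side 466.8926874121215 317.15528667251476 198.00780582370436 [-0.08247102  0.69105036  0.65585939] [[-0.7333575  -0.67971459 -0.01322332]
 [-0.34392946  0.38770984 -0.85521553]
 [ 0.58642928 -0.62263084 -0.51810379]]
{'time_s': 0.1, 'q': array([ 1.1648183 ,  0.68990524, -0.19451445,  1.56623179,  0.15730776,
        0.90249102, -0.2151184 ]), 'qvel': array([-0.00045406, -0.00307497,  0.00122789, -0.00425168, -0.00125145,
       -0.00115434,  0.00086954]), 'joint_torque': array([-3.70776805e-03, -5.40604091e+01, -1.27180941e+00, -1.58987975e+01,
        9.27545334e-03,  4.35148992e-03, -4.30886337e-05]), 'ee_pos': array([ 0.26579756, -0.56502959,  0.23056309]), 'orientation': array([ 8.44330969e-01, -5.35821369e-01, -7.26234683e-04, -3.85323731e-04]), 'wrist_force': array([0.3904802 , 0.56825012, 0.00509568]), 'torque': array([-0.03527444, -0.07918302, -0.01470199]), 'finger_gap': 0.9995427574924127}
```

View pics/top0.png

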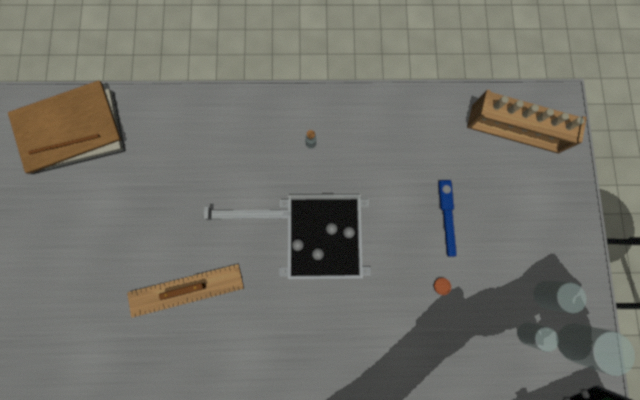

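View pics/side0.png

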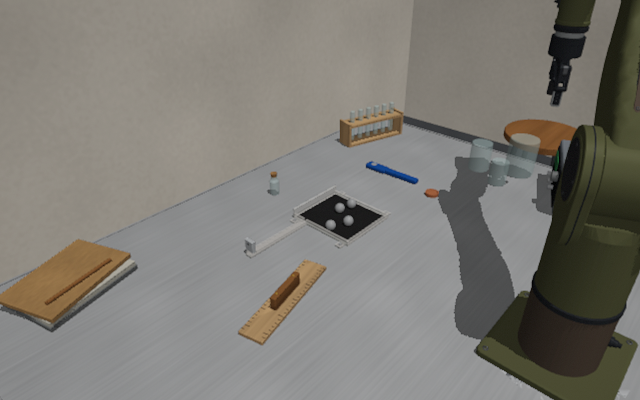

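The top view (up = +x, left = +y) shows the corral at about (325,237), with balls at (298,245), (318,254), (332,229) and (349,233). The ruler is at (185,289) and the gate tab at (208,212). Next I'll measure these.

```bash
python3 - <<'E'
from h import *
c=load("top0");f=c["frame"];hsv=cv2.cvtColor(f,cv2.COLOR_BGR2HSV)
# liner
m=(hsv[...,2]<60).astype(np.uint8); m[:, :270]=0;m[:,380:]=0;m[:190]=0;m[290:]=0
m=cv2.morphologyEx(m,cv2.MORPH_CLOSE,np.ones((15,15)))
cs=max(cv2.findContours(m,0,2)[0],key=cv2.contourArea)
P=np.array([ray(c,*p[0],0.004)[:2] for p in cs],np.float32)
r=cv2.minAreaRect(P);print("liner",r,cv2.boxPoints(r))
g=cv2.cvtColor(f,cv2.COLOR_BGR2GRAY)
b=((g>70)).astype(np.uint8)*0
box=np.zeros_like(g);cv2.fillPoly(box,[cs],1);box=cv2.erode(box,np.ones((7,7)))
b=((g>60)&(box>0)).astype(np.uint8)
for k in cv2.findContours(b,0,2)[0]:
    if cv2.contourArea(k)>20:
        (u,v),rad=cv2.minEnclosingCircle(k);M=cv2.moments(k);u2,v2=M["m10"]/M["m00"],M["m01"]/M["m00"]
        print("ball",u,v,rad,ray(c,u,v,.0165),ray(c,u2,v2,.0165))
# ruler
m=((hsv[...,1]>70)&(hsv[...,0]<25)&(hsv[...,2]>60)).astype(np.uint8);m[:250]=0;m[:,270:]=0
m=cv2.morphologyEx(m,cv2.MORPH_CLOSE,np.ones((5,5)))
k=max(cv2.findContours(m,0,2)[0],key=cv2.contourArea)
P=np.array([ray(c,*p[0],0.009)[:2] for p in k],np.float32);r=cv2.minAreaRect(P);print("ruler",r,cv2.boxPoints(r))
cv2.imwrite("pics/z1.png",cv2.resize(f[180:320,120:380],None,fx=3,fy=3,interpolation=cv2.INTER_CUBIC))
s=load("side0")["frame"];cv2.imwrite("pics/z2.png",cv2.resize(s[160:350,230:430],None,fx=3,fy=3,interpolation=cv2.INTER_CUBIC))
E
```

```text
liner ((0.5526105165481567, -0.06921767443418503), (0.14680220186710358, 0.16567888855934143), 89.96082305908203) [[ 0.4697209  -0.14256212]
 [ 0.63539976 -0.1426754 ]
 [ 0.63550013  0.00412677]
 [ 0.46982127  0.00424005]]
ball 317.5 254.0 5.590270042419434 [ 0.51367518 -0.0535146   0.0165    ] [ 0.51342193 -0.05363766  0.0165    ]
ball 297.2678527832031 244.89285278320312 5.39298677444458 [ 0.53384967 -0.01007816  0.0165    ] [ 0.53373744 -0.01203565  0.0165    ]
ball 348.7368469238281 232.34210205078125 5.431675910949707 [ 0.55944144 -0.12228112  0.0165    ] [ 0.55958699 -0.12230109  0.0165    ]
ball 331.2105407714844 228.6052703857422 5.4522881507873535 [ 0.56813057 -0.08422272  0.0165    ] [ 0.56812417 -0.08443936  0.0165    ]
ruler ((0.442798376083374, 0.22838281095027924), (0.05388888716697693, 0.24061129987239838), 13.426986694335938) [[0.3886547  0.33914343]
 [0.44452614 0.10510886]
 [0.49694204 0.1176222 ]
 [0.44107062 0.35165676]]
```

```bash
sleep 0.1; ls pics
```

```text
side0.npy
side0.png
top0.npy
top0.png
z1.png
z2.png
```

View pics/z1.png

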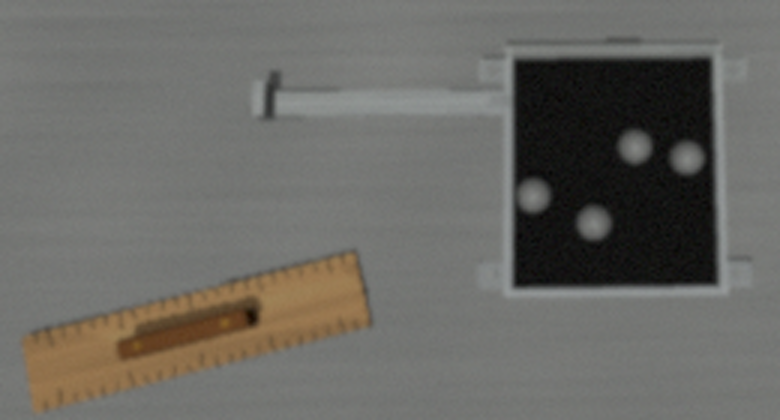

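View pics/z2.png

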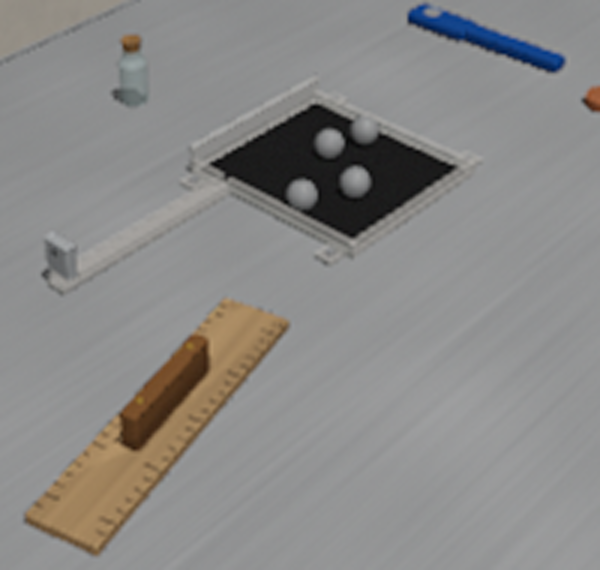

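```bash
cat >> h.py <<'E'
from scipy.spatial.transform import Rotation as Ro
def yaw_of(q):
    x=Ro.from_quat(q).as_matrix()[:,0];return np.degrees(np.arctan2(x[1],x[0]))
def st():
    s=env.observe();q=s["orientation"];print("t",round(s["time_s"],2),"tcp",np.round(s["ee_pos"]*1000,1),"yaw",round(yaw_of(q),2),"tilt",np.round(Ro.from_quat(q).as_matrix()[:,2],3),"F",np.round(s["wrist_force"],1),"gap",round(s["finger_gap"],3),"q",np.round(s["q"],2));return s
def plan(pos,yaw,n,p=None,R=None):
    """n equal rows in tool axes from the current pose to pos(mm), yaw(deg), tool down"""
    s=env.observe();p=s["ee_pos"]*1000 if p is None else np.array(p,float);R=Ro.from_quat(s["orientation"]) if R is None else R
    y=np.radians(yaw);T=Ro.from_matrix(np.array([[np.cos(y),np.sin(y),0],[np.sin(y),-np.cos(y),0],[0,0,-1.]]))
    rv=(R.inv()*T).as_rotvec()/n
    for i in range(n):
        d=R.inv().apply((np.array(pos)-p)/(n-i)); print("d",np.round(d,1),"a",np.round(rv,4))
        p=p+R.apply(d);R=R*Ro.from_rotvec(rv)
    return p,R
E
python3 - <<'E'
from h import *
c=load("top0");f=c["frame"];hsv=cv2.cvtColor(f,cv2.COLOR_BGR2HSV);g=cv2.cvtColor(f,cv2.COLOR_BGR2GRAY).astype(float)
# subpixel liner edges: threshold crossings
def cross(line,th):
    i=np.where((line[:-1]-th)*(line[1:]-th)<=0)[0];return i,[k+(th-line[k])/(line[k+1]-line[k]+1e-9) for k in i]
L=[];Rr=[];T=[];B=[]
for v in range(208,270):
    l=g[v,280:300];i,x=cross(l,75); L.append(ray(c,280+x[0],v,.004)[:2]) if x else 0
    l=g[v,352:372];i,x=cross(l,75); Rr.append(ray(c,352+x[0],v,.004)[:2]) if x else 0
for u in range(300,352):
    l=g[265:285,u];i,x=cross(l,75); B.append(ray(c,u,265+x[0],.004)[:2]) if x else 0
    l=g[190:212,u];i,x=cross(l,75); T.append(ray(c,u,190+x[-1],.004)[:2]) if x else 0
for n,a in(("L",L),("R",Rr),("B",B),("T",T)):
    a=np.array(a,np.float32);vx,vy,x0,y0=cv2.fitLine(a,cv2.DIST_HUBER,0,.001,.001).ravel();print(n,len(a),x0,y0,np.degrees(np.arctan2(vy,vx)))
# grip
m=((hsv[...,0]<25)&(hsv[...,1]>120)&(hsv[...,2]<130)&(hsv[...,2]>50)).astype(np.uint8);m[:270]=0;m[310:]=0;m[:,150:]=m[:,150:];m[:,:150]=0;m[:,215:]=0
k=max(cv2.findContours(m,0,2)[0],key=cv2.contourArea);P=np.array([ray(c,*p[0],0.04)[:2] for p in k],np.float32);print("grip",cv2.minAreaRect(P))
# tab top: bright
print("tab px",[ray(c,u,212,.0425) for u in(206,209)])
cv2.imwrite("pics/z3.png",cv2.resize(f[195:230,195:300],None,fx=7,fy=7,interpolation=cv2.INTER_CUBIC))
E
```

```text
L 62 0.54800504 0.004379948 -0.19796018
R 62 0.54974663 -0.14307992 -0.28394103
B 52 0.4690053 -0.054591186 89.824814
T 52 0.6366534 -0.07571744 89.33352
grip ((0.44601213932037354, 0.22432179749011993), (0.02312839776277542, 0.09916231781244278), 12.991243362426758)
tab px [array([0.60432911, 0.18120501, 0.0425    ]), array([0.60424868, 0.17490428, 0.0425    ])]
```

```bash
python3 - <<'E'
from h import *
st();p,R=plan([500,-180,231],-25,12);plan([443,228,120],13.4,12,p,R)
E
```

```text
t 0.1 tcp [ 265.8 -565.   230.6] yaw -64.8 tilt [-0.001  0.001 -1.   ] F [0.4 0.6 0. ] gap 1.0 q [ 1.16  0.69 -0.19  1.57  0.16  0.9  -0.22]
d [-20.7 -31.3  -0. ] a [-0.      0.0001 -0.0579]
d [-18.9 -32.5  -0. ] a [-0.      0.0001 -0.0579]
d [-17.  -33.5  -0. ] a [-0.      0.0001 -0.0579]
d [-15.  -34.4  -0. ] a [-0.      0.0001 -0.0579]
d [-13.  -35.2  -0. ] a [-0.      0.0001 -0.0579]
d [-10.9 -35.9  -0. ] a [-0.      0.0001 -0.0579]
d [ -8.8 -36.5  -0. ] a [-0.      0.0001 -0.0579]
d [ -6.7 -37.   -0. ] a [-0.      0.0001 -0.0579]
d [ -4.5 -37.3  -0. ] a [-0.      0.0001 -0.0579]
d [ -2.4 -37.5  -0. ] a [-0.      0.0001 -0.0579]
d [ -0.2 -37.6  -0. ] a [-0.      0.0001 -0.0579]
d [  2.  -37.5  -0. ] a [-0.      0.0001 -0.0579]
d [-18.7 -28.8   9.3] a [-0.     -0.     -0.0559]
d [-17.  -29.8   9.2] a [-0.     -0.     -0.0559]
d [-15.3 -30.7   9.2] a [-0.     -0.     -0.0559]
d [-13.6 -31.5   9.3] a [-0.     -0.     -0.0559]
d [-11.8 -32.2   9.3] a [-0.     -0.     -0.0559]
d [-10.  -32.8   9.3] a [-0.     -0.     -0.0559]
d [ -8.2 -33.3   9.2] a [-0.     -0.     -0.0559]
d [ -6.3 -33.7   9.2] a [-0.     -0.     -0.0559]
d [ -4.4 -34.    9.3] a [-0.     -0.     -0.0559]
d [ -2.5 -34.2   9.2] a [-0.     -0.     -0.0559]
d [ -0.6 -34.3   9.3] a [-0.     -0.     -0.0559]
d [  1.3 -34.3   9.3] a [-0.     -0.     -0.0559]
```

Request:
move_arm([
  {"jaw":-1,"dx":-21,"dy":-31,"dz":0,"az":-0.058},
  {"jaw":-1,"dx":-19,"dy":-32.5,"dz":0,"az":-0.058},
  {"jaw":-1,"dx":-17,"dy":-33.5,"dz":0,"az":-0.058},
  {"jaw":-1,"dx":-15,"dy":-34.5,"dz":0,"az":-0.058},
  {"jaw":-1,"dx":-13,"dy":-35,"dz":0,"az":-0.058},
  {"jaw":-1,"dx":-11,"dy":-36,"dz":0,"az":-0.058},
  {"jaw":-1,"dx":-9,"dy":-36.5,"dz":0,"az":-0.058},
  {"jaw":-1,"dx":-6.5,"dy":-37,"dz":0,"az":-0.058},
  {"jaw":-1,"dx":-4.5,"dy":-37,"dz":0,"az":-0.058},
  {"jaw":-1,"dx":-2.5,"dy":-37.5,"dz":0,"az":-0.058},
])

```text
$.commands[0]: bad value
```

```bash
python3 - <<'E'
from h import *
st();p,R=plan([443,228,120],13.4,20)
E
```

```text
t 0.1 tcp [ 265.8 -565.   230.6] yaw -64.8 tilt [-0.001  0.001 -1.   ] F [0.4 0.6 0. ] gap 1.0 q [ 1.16  0.69 -0.19  1.57  0.16  0.9  -0.22]
d [-32.1 -24.9   5.6] a [-0.0001  0.0001 -0.0682]
d [-30.3 -27.    5.6] a [-0.0001  0.0001 -0.0682]
d [-28.4 -29.    5.6] a [-0.0001  0.0001 -0.0682]
d [-26.4 -30.9   5.6] a [-0.0001  0.0001 -0.0682]
d [-24.2 -32.6   5.6] a [-0.0001  0.0001 -0.0682]
d [-21.9 -34.2   5.6] a [-0.0001  0.0001 -0.0682]
d [-19.5 -35.6   5.6] a [-0.0001  0.0001 -0.0682]
d [-17.1 -36.9   5.6] a [-0.0001  0.0001 -0.0682]
d [-14.5 -37.9   5.6] a [-0.0001  0.0001 -0.0682]
d [-11.9 -38.8   5.5] a [-0.0001  0.0001 -0.0682]
d [ -9.2 -39.6   5.5] a [-0.0001  0.0001 -0.0682]
d [ -6.5 -40.1   5.5] a [-0.0001  0.0001 -0.0682]
d [ -3.7 -40.5   5.5] a [-0.0001  0.0001 -0.0682]
d [ -1.  -40.6   5.5] a [-0.0001  0.0001 -0.0682]
d [  1.8 -40.6   5.5] a [-0.0001  0.0001 -0.0682]
d [  4.6 -40.4   5.5] a [-0.0001  0.0001 -0.0682]
d [  7.3 -40.    5.5] a [-0.0001  0.0001 -0.0682]
d [ 10.  -39.4   5.5] a [-0.0001  0.0001 -0.0682]
d [ 12.7 -38.6   5.5] a [-0.0001  0.0001 -0.0682]
d [ 15.3 -37.6   5.5] a [-0.0001  0.0001 -0.0682]
```

Request:
move_arm([
  {"jaw":-1,"dx":-21,"dy":-31,"dz":0,"ax":0,"ay":0,"az":-0.058},
  {"jaw":-1,"dx":-19,"dy":-32.5,"dz":0,"ax":0,"ay":0,"az":-0.058},
  {"jaw":-1,"dx":-17,"dy":-33.5,"dz":0,"ax":0,"ay":0,"az":-0.058},
  {"jaw":-1,"dx":-15,"dy":-34.5,"dz":0,"ax":0,"ay":0,"az":-0.058},
  {"jaw":-1,"dx":-13,"dy":-35,"dz":0,"ax":0,"ay":0,"az":-0.058},
  {"jaw":-1,"dx":-11,"dy":-36,"dz":0,"ax":0,"ay":0,"az":-0.058},
  {"jaw":-1,"dx":-9,"dy":-36.5,"dz":0,"ax":0,"ay":0,"az":-0.058},
  {"jaw":-1,"dx":-6.5,"dy":-37,"dz":0,"ax":0,"ay":0,"az":-0.058},
  {"jaw":-1,"dx":-4.5,"dy":-37,"dz":0,"ax":0,"ay":0,"az":-0.058},
  {"jaw":-1,"dx":-2.5,"dy":-37.5,"dz":0,"ax":0,"ay":0,"az":-0.058},
])

```text
time_s: 0.93
ee_pos: [0.4561, -0.2404, 0.2243]
orientation: [0.963, -0.27, -0.005, 0.003]
wrist_force: [0.9, -0.0, -0.1]
finger_gap: 1.002
```

```bash
python3 - <<'E'
from h import *
st();p,R=plan([443,228,120],13.4,20)
E
```

```text
t 0.93 tcp [ 456.1 -240.4  224.3] yaw -31.36 tilt [-0.011 -0.003 -1.   ] F [ 0.9 -0.  -0.1] gap 1.002 q [ 0.6   0.57 -0.33  1.89  0.27  0.73 -0.43]
d [-12.7 -19.7   5.2] a [ 0.0002  0.0005 -0.0391]
d [-11.9 -20.2   5.2] a [ 0.0002  0.0005 -0.0391]
d [-11.1 -20.6   5.2] a [ 0.0002  0.0005 -0.0391]
d [-10.3 -21.    5.2] a [ 0.0002  0.0005 -0.0391]
d [ -9.5 -21.4   5.2] a [ 0.0002  0.0005 -0.0391]
d [ -8.7 -21.8   5.2] a [ 0.0002  0.0005 -0.0391]
d [ -7.8 -22.1   5.2] a [ 0.0002  0.0005 -0.0391]
d [ -6.9 -22.4   5.2] a [ 0.0002  0.0005 -0.0391]
d [ -6.1 -22.6   5.2] a [ 0.0002  0.0005 -0.0391]
d [ -5.2 -22.9   5.2] a [ 0.0002  0.0005 -0.0391]
d [ -4.3 -23.    5.2] a [ 0.0002  0.0005 -0.0391]
d [ -3.4 -23.2   5.2] a [ 0.0002  0.0005 -0.0391]
d [ -2.5 -23.3   5.2] a [ 0.0002  0.0005 -0.0391]
d [ -1.6 -23.4   5.2] a [ 0.0002  0.0005 -0.0391]
d [ -0.6 -23.4   5.2] a [ 0.0002  0.0005 -0.0391]
d [  0.3 -23.4   5.2] a [ 0.0002  0.0005 -0.0391]
d [  1.2 -23.4   5.2] a [ 0.0002  0.0005 -0.0391]
d [  2.1 -23.3   5.2] a [ 0.0002  0.0005 -0.0391]
d [  3.  -23.2   5.2] a [ 0.0002  0.0005 -0.0391]
d [  3.9 -23.1   5.2] a [ 0.0002  0.0005 -0.0391]
```

Request:
move_arm([
  {"jaw":-1,"dx":-18,"dy":-28,"dz":7,"ax":0,"ay":0,"az":-0.056},
  {"jaw":-1,"dx":-16.5,"dy":-29,"dz":7,"ax":0,"ay":0,"az":-0.056},
  {"jaw":-1,"dx":-15,"dy":-30,"dz":7,"ax":0,"ay":0,"az":-0.056},
  {"jaw":-1,"dx":-13,"dy":-31,"dz":7,"ax":0,"ay":0,"az":-0.056},
  {"jaw":-1,"dx":-11,"dy":-31.5,"dz":7,"ax":0,"ay":0,"az":-0.056},
  {"jaw":-1,"dx":-9.5,"dy":-32,"dz":7,"ax":0,"ay":0,"az":-0.056},
  {"jaw":-1,"dx":-7.5,"dy":-32.5,"dz":7,"ax":0,"ay":0,"az":-0.056},
  {"jaw":-1,"dx":-5.5,"dy":-33,"dz":7,"ax":0,"ay":0,"az":-0.056},
  {"jaw":-1,"dx":-3.5,"dy":-33,"dz":7,"ax":0,"ay":0,"az":-0.056},
  {"jaw":-1,"dx":-2,"dy":-33,"dz":7,"ax":0,"ay":0,"az":-0.056},
])

```text
time_s: 1.77
ee_pos: [0.4488, 0.1099, 0.1509]
orientation: [1.0, 0.021, -0.002, 0.001]
wrist_force: [-0.4, 0.8, -0.2]
finger_gap: 0.997
```

```bash
python3 - <<'E'
from h import *
st();p,R=plan([443,228,100],13.4,8)
E
```

```text
t 1.77 tcp [448.8 109.9 150.9] yaw 2.46 tilt [-0.003 -0.001 -1.   ] F [-0.4  0.8 -0.2] gap 0.997 q [-0.13  0.64 -0.34  2.12  0.46  0.46 -0.78]
d [ -0.1 -14.8   6.3] a [ 0.0001  0.0004 -0.0239]
d [  0.3 -14.8   6.3] a [ 0.0001  0.0004 -0.0239]
d [  0.6 -14.8   6.3] a [ 0.0001  0.0004 -0.0239]
d [  1.  -14.8   6.4] a [ 0.0001  0.0004 -0.0239]
d [  1.3 -14.7   6.4] a [ 0.0001  0.0004 -0.0239]
d [  1.7 -14.7   6.4] a [ 0.0001  0.0004 -0.0239]
d [  2.  -14.6   6.4] a [ 0.0001  0.0004 -0.0239]
d [  2.4 -14.6   6.4] a [ 0.0001  0.0004 -0.0239]
```

Request:
move_arm([
  {"jaw":-1,"dx":0,"dy":-20,"dz":8,"ax":0,"ay":0,"az":-0.03},
  {"jaw":-1,"dx":0.5,"dy":-20,"dz":8,"ax":0,"ay":0,"az":-0.03},
  {"jaw":-1,"dx":1,"dy":-20,"dz":8,"ax":0,"ay":0,"az":-0.03},
  {"jaw":-1,"dx":1.5,"dy":-20,"dz":8,"ax":0,"ay":0,"az":-0.03},
  {"jaw":-1,"dx":2,"dy":-20,"dz":8,"ax":0,"ay":0,"az":-0.03},
  {"jaw":-1,"dx":2,"dy":-15,"dz":8,"ax":0,"ay":0,"az":-0.03},
  {"jaw":-1,"dx":0,"dy":0,"dz":0,"ax":0,"ay":0,"az":0},
])

```text
time_s: 2.35
ee_pos: [0.4381, 0.2418, 0.0986]
orientation: [0.992, 0.124, -0.002, -0.003]
wrist_force: [-0.0, 0.6, -0.3]
finger_gap: 1.003
```

```bash
python3 - <<'E'
from h import *
st();p,R=plan([443,228.5,50],13.4,4);plan([443,228.5,14],13.4,4,p,R)
E
```

```text
t 2.35 tcp [438.1 241.8  98.6] yaw 14.26 tilt [-0.005  0.006 -1.   ] F [-0.   0.6 -0.3] gap 1.003 q [-0.4   0.76 -0.3   2.04  0.53  0.41 -0.87]
d [ 0.4  3.6 12.1] a [-0.0016  0.0009  0.0038]
d [ 0.4  3.6 12.1] a [-0.0016  0.0009  0.0038]
d [ 0.4  3.6 12.1] a [-0.0016  0.0009  0.0038]
d [ 0.4  3.5 12.1] a [-0.0016  0.0009  0.0038]
d [-0. -0.  9.] a [ 0. -0. -0.]
d [-0. -0.  9.] a [ 0. -0. -0.]
d [-0. -0.  9.] a [ 0. -0. -0.]
d [-0. -0.  9.] a [ 0. -0. -0.]
```

Request:
move_arm([
  {"jaw":-1,"dx":0.5,"dy":4,"dz":12,"ax":-0.0016,"ay":0.001,"az":0.004},
  {"jaw":-1,"dx":0.5,"dy":4,"dz":12,"ax":-0.0016,"ay":0.001,"az":0.004},
  {"jaw":-1,"dx":0.5,"dy":3,"dz":12,"ax":-0.0016,"ay":0.001,"az":0.004},
  {"jaw":-1,"dx":0,"dy":2,"dz":10,"ax":-0.0016,"ay":0.001,"az":0.004},
  {"jaw":-1,"dx":0,"dy":0,"dz":0,"ax":0,"ay":0,"az":0},
])

```text
time_s: 2.77
ee_pos: [0.4431, 0.227, 0.0513]
orientation: [0.993, 0.114, 0.0, 0.001]
wrist_force: [0.3, -0.6, 0.2]
finger_gap: 0.996
```

```bash
python3 - <<'E'
from h import *
st();p,R=plan([443,228.5,14],13.4,5)
snap("side","s1")
E
```

```text
t 2.77 tcp [443.1 227.   51.3] yaw 13.13 tilt [ 0.001 -0.002 -1.   ] F [ 0.3 -0.6  0.2] gap 0.996 q [-0.44  0.85 -0.2   2.07  0.59  0.28 -0.92]
d [ 0.  -0.3  7.5] a [ 0.0005 -0.     -0.0009]
d [ 0.  -0.3  7.5] a [ 0.0005 -0.     -0.0009]
d [ 0.  -0.3  7.5] a [ 0.0005 -0.     -0.0009]
d [ 0.  -0.3  7.5] a [ 0.0005 -0.     -0.0009]
d [ 0.  -0.3  7.5] a [ 0.0005 -0.     -0.0009]
```

View pics/s1.png

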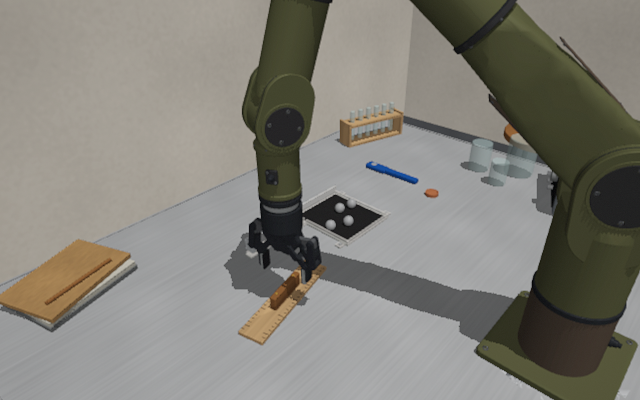

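```bash
python3 - <<'E'
from h import *
c=load("s1")
for z in(.014,.04,.064):print(z,proj(c,[.443,.2283,z]))
cv2.imwrite("pics/s1z.png",cv2.resize(c["frame"][210:350,210:350],None,fx=4,fy=4,interpolation=cv2.INTER_CUBIC))
E
```

```text
0.014 (np.float64(285.82259236447726), np.float64(292.90716572569164))
0.04 (np.float64(285.18612344931586), np.float64(282.96206585795795))
0.064 (np.float64(284.5817577344983), np.float64(273.5185922690387))
```

View pics/s1z.png

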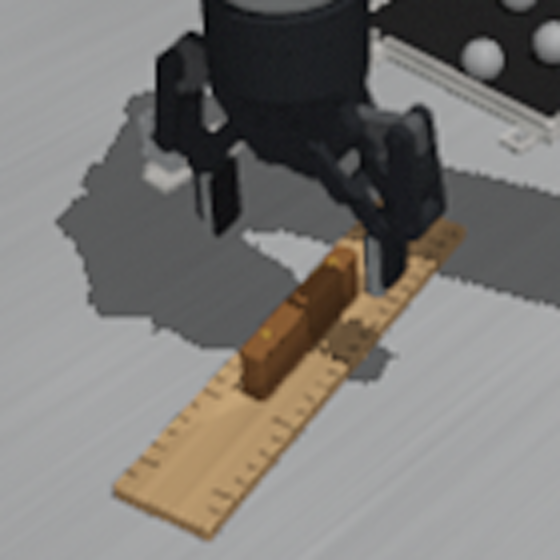

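The grip top is at about (285,285), against a predicted (285,283), and the fingers straddle it. I'll descend and close.

Request:
move_arm([
  {"jaw":-1,"dx":0,"dy":-0.3,"dz":8,"ax":0,"ay":0,"az":-0.001},
  {"jaw":-1,"dx":0,"dy":-0.3,"dz":8,"ax":0,"ay":0,"az":-0.001},
  {"jaw":-1,"dx":0,"dy":-0.3,"dz":8,"ax":0,"ay":0,"az":-0.001},
  {"jaw":-1,"dx":0,"dy":-0.3,"dz":7,"ax":0,"ay":0,"az":-0.001},
  {"jaw":-1,"dx":0,"dy":0,"dz":2,"ax":0,"ay":0,"az":0},
  {"jaw":-1,"dx":0,"dy":0,"dz":0,"ax":0,"ay":0,"az":0},
])

```text
time_s: 3.32
ee_pos: [0.4447, 0.2279, 0.0177]
orientation: [0.993, 0.115, 0.002, 0.0]
wrist_force: [-0.6, 0.1, -0.0]
finger_gap: 1.005
```

```bash
python3 - <<'E'
from h import *
st();p,R=plan([443,228.5,15],13.4,1)
E
```

```text
t 3.32 tcp [444.7 227.9  17.7] yaw 13.25 tilt [ 0.004 -0.    -1.   ] F [-0.6  0.1 -0. ] gap 1.005 q [-0.49  0.91 -0.14  2.08  0.62  0.19 -0.94]
d [-1.5 -1.   2.7] a [ 0.0011 -0.0037 -0.0026]
```

Request:
move_arm([
  {"jaw":-1,"dx":-1.5,"dy":-0.8,"dz":3,"ax":0.001,"ay":-0.0035,"az":-0.0025},
  {"jaw":-1,"dx":0,"dy":0,"dz":0,"ax":0,"ay":0,"az":0},
  {"jaw":1,"dx":0,"dy":0,"dz":0,"ax":0,"ay":0,"az":0},
  {"jaw":1,"dx":0,"dy":0,"dz":0,"ax":0,"ay":0,"az":0},
  {"jaw":1,"dx":0,"dy":0,"dz":0,"ax":0,"ay":0,"az":0},
  {"jaw":1,"dx":0,"dy":0,"dz":0,"ax":0,"ay":0,"az":0},
  {"jaw":1,"dx":0,"dy":0,"dz":0,"ax":0,"ay":0,"az":0},
  {"jaw":1,"dx":0,"dy":0,"dz":0,"ax":0,"ay":0,"az":0},
  {"jaw":1,"dx":0,"dy":0,"dz":0,"ax":0,"ay":0,"az":0},
  {"jaw":1,"dx":0,"dy":0,"dz":0,"ax":0,"ay":0,"az":0},
], squeeze=50)

```text
time_s: 4.15
ee_pos: [0.4432, 0.2289, 0.0153]
orientation: [0.993, 0.117, 0.001, -0.0]
wrist_force: [0.0, -0.3, -1.3]
finger_gap: 0.154
```

```bash
python3 - <<'E'
from h import *
st()
E
```

```text
t 4.15 tcp [443.2 228.9  15.3] yaw 13.42 tilt [ 0.001  0.001 -1.   ] F [ 0.  -0.3 -1.3] gap 0.154 q [-0.49  0.92 -0.14  2.08  0.62  0.19 -0.94]
```

```bash
python3 - <<'E'
from h import *
p,R=plan([443,229,60],13.4,3);p,R=plan([452,80,80],3,5,p,R);p,R=plan([459,-68,80],-.25,6,p,R)
E
```

```text
d [ -0.   -0.1 -14.9] a [-0.0002 -0.0004  0.0001]
d [ -0.   -0.1 -14.9] a [-0.0002 -0.0004  0.0001]
d [ -0.   -0.1 -14.9] a [-0.0002 -0.0004  0.0001]
d [-5.2 29.4 -4. ] a [-0.     -0.      0.0363]
d [-4.1 29.6 -4. ] a [-0.     -0.      0.0363]
d [-3.  29.7 -4. ] a [-0.     -0.      0.0363]
d [-1.9 29.8 -4. ] a [-0.     -0.      0.0363]
d [-0.8 29.8 -4. ] a [-0.     -0.      0.0363]
d [-0.1 24.7 -0. ] a [-0.     -0.      0.0095]
d [ 0.1 24.7 -0. ] a [-0.     -0.      0.0095]
d [ 0.3 24.7 -0. ] a [-0.     -0.      0.0095]
d [ 0.6 24.7 -0. ] a [-0.     -0.      0.0095]
d [ 0.8 24.7 -0. ] a [-0.     -0.      0.0095]
d [ 1.  24.7 -0. ] a [-0.     -0.      0.0095]
```

Request:
move_arm([
  {"jaw":1,"dx":0,"dy":0,"dz":-10,"ax":0,"ay":0,"az":0},
  {"jaw":1,"dx":0,"dy":0,"dz":-17,"ax":0,"ay":0,"az":0},
  {"jaw":1,"dx":0,"dy":0,"dz":-17,"ax":0,"ay":0,"az":0},
  {"jaw":1,"dx":-4,"dy":20,"dz":-4,"ax":0,"ay":0,"az":0.03},
  {"jaw":1,"dx":-4,"dy":28,"dz":-4,"ax":0,"ay":0,"az":0.03},
  {"jaw":1,"dx":-3,"dy":29,"dz":-4,"ax":0,"ay":0,"az":0.03},
  {"jaw":1,"dx":-2,"dy":29,"dz":-4,"ax":0,"ay":0,"az":0.03},
  {"jaw":1,"dx":-1,"dy":28,"dz":-4,"ax":0,"ay":0,"az":0.03},
  {"jaw":1,"dx":0,"dy":26,"dz":0,"ax":0,"ay":0,"az":0.015},
  {"jaw":1,"dx":0,"dy":26,"dz":0,"ax":0,"ay":0,"az":0.01},
])

```text
time_s: 4.98
ee_pos: [0.4565, 0.0453, 0.08]
orientation: [0.999, 0.033, 0.001, -0.005]
wrist_force: [0.9, -0.7, -0.9]
finger_gap: 0.154
```

```bash
python3 - <<'E'
from h import *
st();plan([460,-69,75],-.25,5)
E
```

```text
t 4.98 tcp [456.5  45.3  80. ] yaw 3.83 tilt [ 0.002  0.01  -1.   ] F [ 0.9 -0.7 -0.9] gap 0.154 q [-0.05  0.77 -0.22  2.18  0.63  0.25 -0.77]
d [-0.8 22.9  0.8] a [-0.0019 -0.0004  0.0142]
d [-0.5 22.9  0.8] a [-0.0019 -0.0004  0.0142]
d [-0.2 22.9  0.9] a [-0.0019 -0.0004  0.0142]
d [ 0.1 22.9  0.9] a [-0.0019 -0.0004  0.0142]
d [ 0.5 22.9  0.9] a [-0.0019 -0.0004  0.0142]
```

Request:
move_arm([
  {"jaw":1,"dx":-1,"dy":23,"dz":1,"ax":-0.002,"ay":0,"az":0.014},
  {"jaw":1,"dx":-0.5,"dy":23,"dz":1,"ax":-0.002,"ay":0,"az":0.014},
  {"jaw":1,"dx":0,"dy":23,"dz":1,"ax":-0.002,"ay":0,"az":0.014},
  {"jaw":1,"dx":0,"dy":20,"dz":1,"ax":-0.002,"ay":0,"az":0.014},
  {"jaw":1,"dx":0.5,"dy":12,"dz":1,"ax":-0.002,"ay":0,"az":0.01},
  {"jaw":1,"dx":0,"dy":0,"dz":0,"ax":0,"ay":0,"az":0},
  {"jaw":1,"dx":0,"dy":0,"dz":0,"ax":0,"ay":0,"az":0},
])

```text
time_s: 5.57
ee_pos: [0.4576, -0.0699, 0.0736]
orientation: [1.0, -0.008, -0.0, 0.003]
wrist_force: [0.1, 0.4, -1.5]
finger_gap: 0.154
```

```bash
python3 - <<'E'
from h import *
st();plan([460,-69,31],-.25,5)
snap("top","t2");c=snap("side","s2")
cv2.imwrite("pics/s2z.png",cv2.resize(c["frame"][130:330,230:470],None,fx=3,fy=3,interpolation=cv2.INTER_CUBIC))
E
```

```text
t 5.57 tcp [457.6 -69.9  73.6] yaw -0.94 tilt [-0.001 -0.007 -1.   ] F [ 0.1  0.4 -1.5] gap 0.154 q [ 0.18  0.79 -0.22  2.17  0.68  0.26 -0.65]
d [ 0.5 -0.2  8.5] a [ 0.0014  0.0001 -0.0024]
d [ 0.5 -0.2  8.5] a [ 0.0014  0.0001 -0.0024]
d [ 0.5 -0.2  8.5] a [ 0.0014  0.0001 -0.0024]
d [ 0.5 -0.2  8.5] a [ 0.0014  0.0001 -0.0024]
d [ 0.5 -0.2  8.5] a [ 0.0014  0.0001 -0.0024]
```

View pics/t2.png

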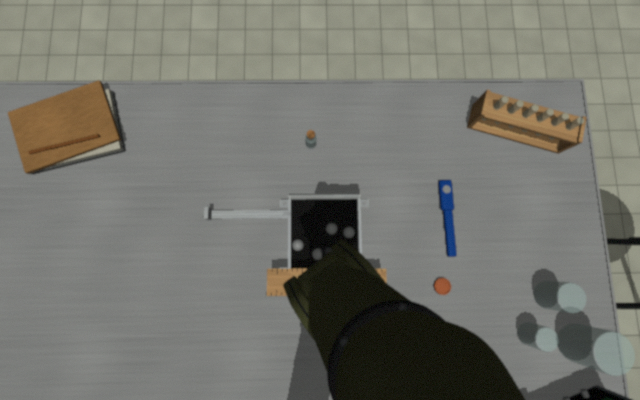

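View pics/s2z.png

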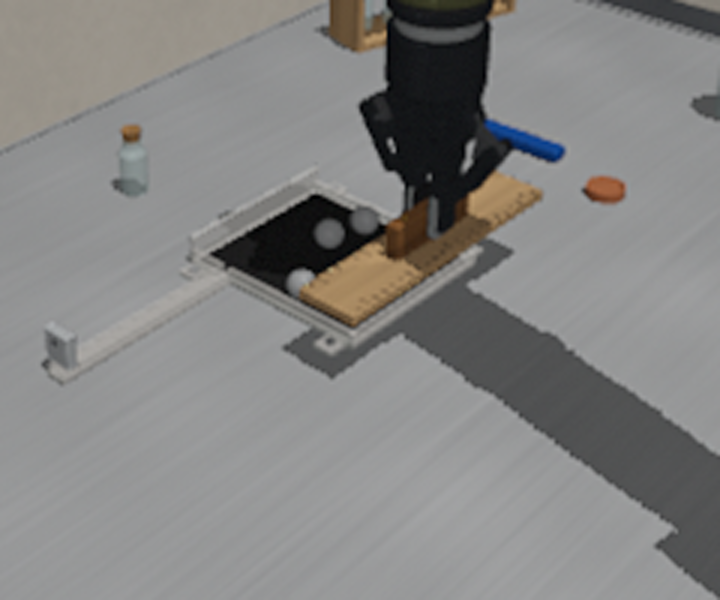

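The ruler is held level behind the balls, with its front edge about 15 mm short of the nearest ball. I'll lower it.

Request:
move_arm([
  {"jaw":1,"dx":0,"dy":-0.2,"dz":10,"ax":0.0015,"ay":0,"az":-0.0025},
  {"jaw":1,"dx":0,"dy":-0.2,"dz":10,"ax":0.0015,"ay":0,"az":-0.0025},
  {"jaw":1,"dx":0,"dy":-0.2,"dz":10,"ax":0.0015,"ay":0,"az":-0.0025},
  {"jaw":1,"dx":0,"dy":0,"dz":4,"ax":0.001,"ay":0,"az":-0.0025},
  {"jaw":1,"dx":0,"dy":0,"dz":0,"ax":0,"ay":0,"az":-0.001},
  {"jaw":1,"dx":0,"dy":0,"dz":0,"ax":0,"ay":0,"az":0},
])

```text
time_s: 6.17
ee_pos: [0.4597, -0.059, 0.0394]
orientation: [1.0, 0.006, 0.001, -0.003]
wrist_force: [0.2, 0.9, -1.6]
finger_gap: 0.153
```

```bash
python3 - <<'E'
from h import *
st();plan([460,-69,32],-.25,2)
E
```

```text
t 6.17 tcp [459.7 -59.   39.4] yaw 0.66 tilt [ 0.003  0.005 -1.   ] F [ 0.2  0.9 -1.6] gap 0.153 q [ 0.11  0.86 -0.13  2.18  0.73  0.14 -0.68]
d [0.1 5.  3.7] a [-0.0027 -0.0015  0.0079]
d [0.1 5.  3.7] a [-0.0027 -0.0015  0.0079]
```

Request:
move_arm([
  {"jaw":1,"dx":1,"dy":4,"dz":4,"ax":-0.002,"ay":-0.0015,"az":0.006},
  {"jaw":1,"dx":1,"dy":4,"dz":3,"ax":-0.002,"ay":-0.0015,"az":0.006},
  {"jaw":1,"dx":0,"dy":0,"dz":0,"ax":0,"ay":0,"az":0},
])

```text
time_s: 6.42
ee_pos: [0.4628, -0.0662, 0.0328]
orientation: [1.0, 0.0, 0.001, -0.001]
wrist_force: [0.3, 0.0, -1.4]
finger_gap: 0.154
```

```bash
python3 - <<'E'
from h import *
st();plan([463,-69,31],-.25,2)
E
```

```text
t 6.42 tcp [462.8 -66.2  32.8] yaw 0.04 tilt [ 0.002  0.002 -1.   ] F [ 0.3  0.  -1.4] gap 0.154 q [ 0.12  0.87 -0.12  2.17  0.73  0.14 -0.68]
d [0.1 1.4 0.9] a [-0.001  -0.0008  0.0025]
d [0.1 1.4 0.9] a [-0.001  -0.0008  0.0025]
```

Request:
move_arm([
  {"jaw":1,"dx":2,"dy":1,"dz":0.7,"ax":-0.001,"ay":-0.0008,"az":0.002},
  {"jaw":1,"dx":3,"dy":1,"dz":0.7,"ax":-0.001,"ay":-0.0008,"az":0.002},
  {"jaw":1,"dx":4,"dy":0,"dz":0,"ax":0,"ay":0,"az":0},
  {"jaw":1,"dx":4,"dy":0,"dz":0,"ax":0,"ay":0,"az":0},
  {"jaw":1,"dx":4,"dy":0,"dz":0,"ax":0,"ay":0,"az":0},
])

```text
time_s: 6.83
ee_pos: [0.4808, -0.0696, 0.0317]
orientation: [1.0, -0.003, -0.0, 0.001]
wrist_force: [-0.0, -0.1, -0.8]
finger_gap: 0.151
```

```bash
python3 - <<'E'
from h import *
st();plan([584,-69,31],-.25,30)
E
```

```text
t 6.83 tcp [480.8 -69.6  31.7] yaw -0.33 tilt [-0.001 -0.001 -1.   ] F [-0.  -0.1 -0.8] gap 0.151 q [ 0.16  0.88 -0.17  2.11  0.71  0.21 -0.67]
d [ 3.4 -0.   0. ] a [ 0.  0. -0.]
d [ 3.4 -0.   0. ] a [ 0.  0. -0.]
d [ 3.4 -0.   0. ] a [ 0.  0. -0.]
d [ 3.4 -0.   0. ] a [ 0.  0. -0.]
d [ 3.4 -0.   0. ] a [ 0.  0. -0.]
d [ 3.4 -0.   0. ] a [ 0.  0. -0.]
d [ 3.4 -0.   0. ] a [ 0.  0. -0.]
d [ 3.4 -0.   0. ] a [ 0.  0. -0.]
d [ 3.4 -0.   0. ] a [ 0.  0. -0.]
d [ 3.4 -0.   0. ] a [ 0.  0. -0.]
d [ 3.4 -0.   0. ] a [ 0.  0. -0.]
d [ 3.4 -0.   0. ] a [ 0.  0. -0.]
d [ 3.4 -0.   0. ] a [ 0.  0. -0.]
d [ 3.4 -0.   0. ] a [ 0.  0. -0.]
d [ 3.4 -0.   0. ] a [ 0.  0. -0.]
d [ 3.4 -0.   0. ] a [ 0.  0. -0.]
d [ 3.4 -0.   0. ] a [ 0.  0. -0.]
d [ 3.4 -0.   0. ] a [ 0.  0. -0.]
d [ 3.4 -0.   0. ] a [ 0.  0. -0.]
d [ 3.4 -0.   0. ] a [ 0.  0. -0.]
d [ 3.4 -0.   0. ] a [ 0.  0. -0.]
d [ 3.4 -0.   0. ] a [ 0.  0. -0.]
d [ 3.4 -0.   0. ] a [ 0.  0. -0.]
d [ 3.4 -0.   0. ] a [ 0.  0. -0.]
d [ 3.4 -0.   0. ] a [ 0.  0. -0.]
d [ 3.4 -0.   0. ] a [ 0.  0. -0.]
d [ 3.4 -0.   0. ] a [ 0.  0. -0.]
d [ 3.4 -0.   0. ] a [ 0.  0. -0.]
d [ 3.4 -0.   0. ] a [ 0.  0. -0.]
d [ 3.4 -0.   0. ] a [ 0.  0. -0.]
```

Request:
move_arm([
  {"jaw":1,"dx":3.5,"dy":0,"dz":0,"ax":0,"ay":0,"az":0},
  {"jaw":1,"dx":3.5,"dy":0,"dz":0,"ax":0,"ay":0,"az":0},
  {"jaw":1,"dx":3.5,"dy":0,"dz":0,"ax":0,"ay":0,"az":0},
  {"jaw":1,"dx":3.5,"dy":0,"dz":0,"ax":0,"ay":0,"az":0},
  {"jaw":1,"dx":3.5,"dy":0,"dz":0,"ax":0,"ay":0,"az":0},
  {"jaw":1,"dx":3.5,"dy":0,"dz":0,"ax":0,"ay":0,"az":0},
  {"jaw":1,"dx":3.5,"dy":0,"dz":0,"ax":0,"ay":0,"az":0},
  {"jaw":1,"dx":3.5,"dy":0,"dz":0,"ax":0,"ay":0,"az":0},
])

```text
time_s: 7.5
ee_pos: [0.5122, -0.0698, 0.0319]
orientation: [1.0, -0.003, -0.0, 0.0]
wrist_force: [-0.3, -0.3, -1.4]
finger_gap: 0.155
```

```bash
python3 - <<'E'
from h import *
st();plan([584,-69,31],-.25,22)
c=snap("side","s3")
cv2.imwrite("pics/s3z.png",cv2.resize(c["frame"][130:330,230:470],None,fx=3,fy=3,interpolation=cv2.INTER_CUBIC))
E
```

```text
t 7.5 tcp [512.2 -69.8  31.9] yaw -0.35 tilt [-0.    -0.001 -1.   ] F [-0.3 -0.3 -1.4] gap 0.155 q [ 0.19  0.9  -0.25  2.02  0.68  0.31 -0.63]
d [ 3.3 -0.1  0. ] a [ 0.      0.     -0.0001]
d [ 3.3 -0.1  0. ] a [ 0.      0.     -0.0001]
d [ 3.3 -0.1  0. ] a [ 0.      0.     -0.0001]
d [ 3.3 -0.1  0. ] a [ 0.      0.     -0.0001]
d [ 3.3 -0.1  0. ] a [ 0.      0.     -0.0001]
d [ 3.3 -0.1  0. ] a [ 0.      0.     -0.0001]
d [ 3.3 -0.1  0. ] a [ 0.      0.     -0.0001]
d [ 3.3 -0.1  0. ] a [ 0.      0.     -0.0001]
d [ 3.3 -0.1  0. ] a [ 0.      0.     -0.0001]
d [ 3.3 -0.1  0. ] a [ 0.      0.     -0.0001]
d [ 3.3 -0.1  0. ] a [ 0.      0.     -0.0001]
d [ 3.3 -0.1  0. ] a [ 0.      0.     -0.0001]
d [ 3.3 -0.1  0. ] a [ 0.      0.     -0.0001]
d [ 3.3 -0.1  0. ] a [ 0.      0.     -0.0001]
d [ 3.3 -0.1  0. ] a [ 0.      0.     -0.0001]
d [ 3.3 -0.1  0. ] a [ 0.      0.     -0.0001]
d [ 3.3 -0.   0. ] a [ 0.      0.     -0.0001]
d [ 3.3 -0.   0. ] a [ 0.      0.     -0.0001]
d [ 3.3 -0.   0. ] a [ 0.      0.     -0.0001]
d [ 3.3 -0.   0. ] a [ 0.      0.     -0.0001]
d [ 3.3 -0.   0. ] a [ 0.      0.     -0.0001]
d [ 3.3 -0.   0. ] a [ 0.      0.     -0.0001]
```

View pics/s3z.png

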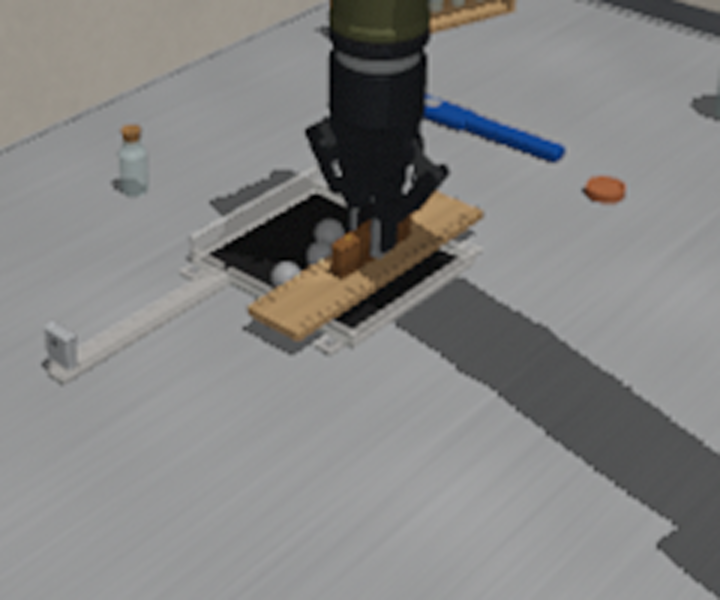

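The ruler is pushing the balls ahead of it and all is level. I'll continue.

Request:
move_arm([
  {"jaw":1,"dx":3,"dy":0,"dz":0,"ax":0,"ay":0,"az":0},
  {"jaw":1,"dx":3,"dy":0,"dz":0,"ax":0,"ay":0,"az":0},
  {"jaw":1,"dx":3,"dy":0,"dz":0,"ax":0,"ay":0,"az":0},
  {"jaw":1,"dx":3,"dy":0,"dz":0,"ax":0,"ay":0,"az":0},
  {"jaw":1,"dx":3,"dy":0,"dz":0,"ax":0,"ay":0,"az":0},
  {"jaw":1,"dx":3,"dy":0,"dz":0,"ax":0,"ay":0,"az":0},
  {"jaw":1,"dx":3,"dy":0,"dz":0,"ax":0,"ay":0,"az":0},
  {"jaw":1,"dx":3,"dy":0,"dz":0,"ax":0,"ay":0,"az":0},
  {"jaw":1,"dx":3,"dy":0,"dz":0,"ax":0,"ay":0,"az":0},
  {"jaw":1,"dx":3,"dy":0,"dz":0,"ax":0,"ay":0,"az":0},
])

```text
time_s: 8.38
ee_pos: [0.5451, -0.0701, 0.0318]
orientation: [1.0, -0.003, -0.0, 0.0]
wrist_force: [-0.4, -0.8, -1.5]
finger_gap: 0.154
```

Request:
move_arm([
  {"jaw":1,"dx":3,"dy":0,"dz":0,"ax":0,"ay":0,"az":0},
  {"jaw":1,"dx":3,"dy":0,"dz":0,"ax":0,"ay":0,"az":0},
  {"jaw":1,"dx":2.5,"dy":0,"dz":0,"ax":0,"ay":0,"az":0},
  {"jaw":1,"dx":2,"dy":0,"dz":0,"ax":0,"ay":0,"az":0},
  {"jaw":1,"dx":2,"dy":0,"dz":0,"ax":0,"ay":0,"az":0},
  {"jaw":1,"dx":2,"dy":0,"dz":0,"ax":0,"ay":0,"az":0},
])

```text
time_s: 8.88
ee_pos: [0.5615, -0.0703, 0.0317]
orientation: [1.0, -0.003, -0.0, 0.0]
wrist_force: [-0.7, -0.2, -0.9]
finger_gap: 0.151
```

```bash
python3 - <<'E'
from h import *
st()
c=snap("side","s4")
cv2.imwrite("pics/s4z.png",cv2.resize(c["frame"][130:330,230:470],None,fx=3,fy=3,interpolation=cv2.INTER_CUBIC))
E
```

```text
t 8.88 tcp [561.5 -70.3  31.7] yaw -0.37 tilt [-0.001 -0.001 -1.   ] F [-0.7 -0.2 -0.9] gap 0.151 q [ 0.23  0.93 -0.32  1.87  0.64  0.45 -0.56]
```

View pics/s4z.png

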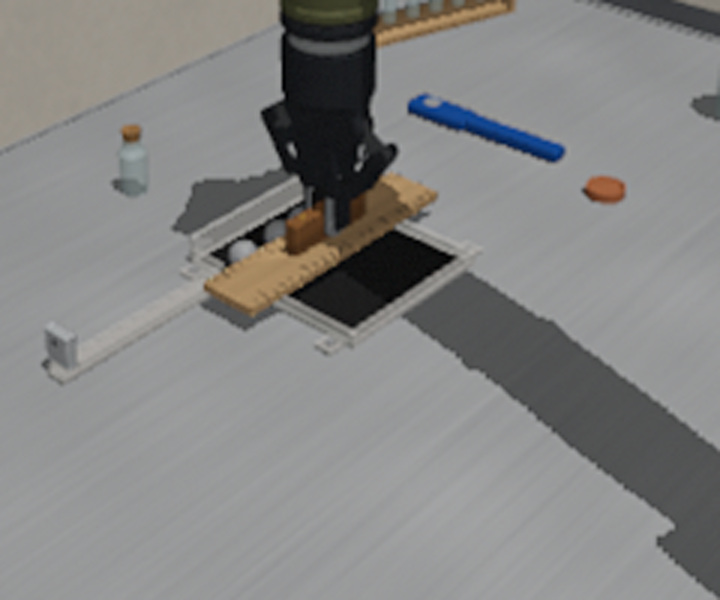

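Request:
move_arm([
  {"jaw":1,"dx":2,"dy":0,"dz":0,"ax":0,"ay":0,"az":0},
  {"jaw":1,"dx":2,"dy":0,"dz":0,"ax":0,"ay":0,"az":0},
  {"jaw":1,"dx":2,"dy":0,"dz":0,"ax":0,"ay":0,"az":0},
  {"jaw":1,"dx":2,"dy":0,"dz":0,"ax":0,"ay":0,"az":0},
  {"jaw":1,"dx":2,"dy":0,"dz":0,"ax":0,"ay":0,"az":0},
  {"jaw":1,"dx":2,"dy":0,"dz":0,"ax":0,"ay":0,"az":0},
  {"jaw":1,"dx":2,"dy":0,"dz":0,"ax":0,"ay":0,"az":0},
  {"jaw":1,"dx":1.5,"dy":0,"dz":0,"ax":0,"ay":0,"az":0},
  {"jaw":1,"dx":1,"dy":0,"dz":0,"ax":0,"ay":0,"az":0},
  {"jaw":1,"dx":1,"dy":0,"dz":0,"ax":0,"ay":0,"az":0},
])

```text
time_s: 9.77
ee_pos: [0.5809, -0.0704, 0.0316]
orientation: [1.0, -0.003, -0.0, 0.0]
wrist_force: [-0.3, -0.0, -1.4]
finger_gap: 0.152
```

Request:
move_arm([
  {"jaw":1,"dx":1,"dy":0,"dz":0,"ax":0,"ay":0,"az":0},
  {"jaw":1,"dx":1,"dy":0,"dz":0,"ax":0,"ay":0,"az":0},
])

```text
time_s: 9.93
ee_pos: [0.583, -0.0704, 0.0315]
orientation: [1.0, -0.003, -0.0, 0.0]
wrist_force: [-0.3, -0.7, -0.7]
finger_gap: 0.15
```

```bash
python3 - <<'E'
from h import *
st()
c=snap("side","s5")
cv2.imwrite("pics/s5z.png",cv2.resize(c["frame"][160:260,270:400],None,fx=6,fy=6,interpolation=cv2.INTER_CUBIC))
c=snap("top","t5")
cv2.imwrite("pics/t5z.png",cv2.resize(c["frame"][170:290,240:400],None,fx=5,fy=5,interpolation=cv2.INTER_CUBIC))
E
```

```text
t 9.93 tcp [583.  -70.4  31.5] yaw -0.37 tilt [-0.001 -0.001 -1.   ] F [-0.3 -0.7 -0.7] gap 0.15 q [ 0.24  0.95 -0.35  1.8   0.62  0.5  -0.53]
```

View pics/s5z.png

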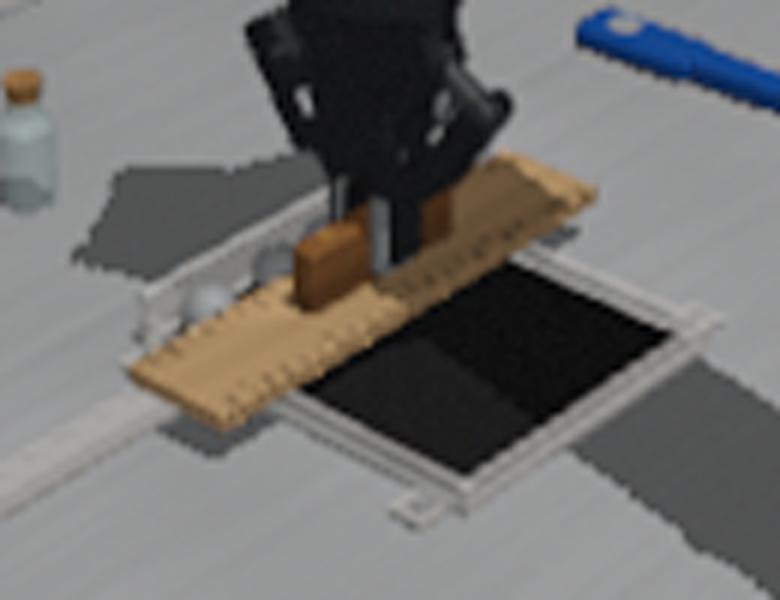

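View pics/t5z.png

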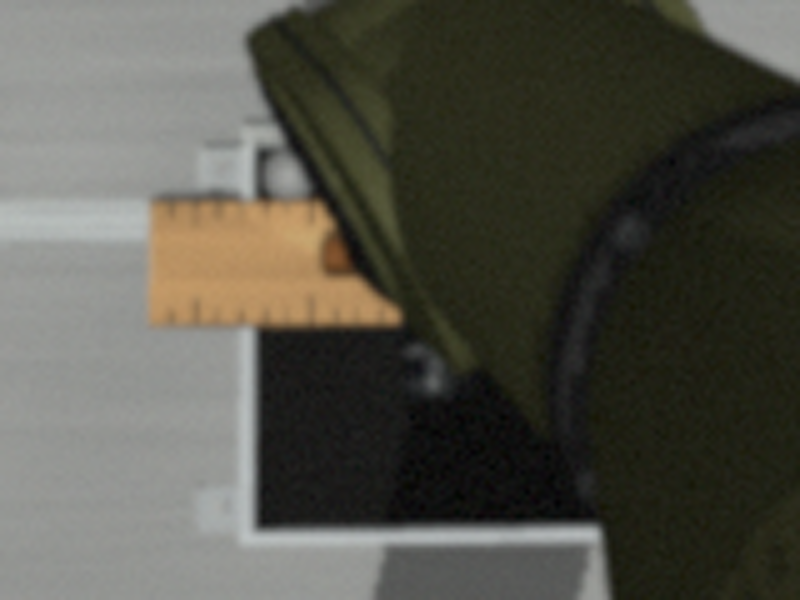

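The left ball shows beside the end wall at about (297,204) and the row is nearly there. I'll creep forward to contact.

Request:
move_arm([
  {"jaw":1,"dx":0.7,"dy":0,"dz":0,"ax":0,"ay":0,"az":0},
  {"jaw":1,"dx":0.7,"dy":0,"dz":0,"ax":0,"ay":0,"az":0},
])

```text
time_s: 10.2
ee_pos: [0.5844, -0.0705, 0.0315]
orientation: [1.0, -0.003, -0.0, 0.0]
wrist_force: [-0.4, 0.6, -1.4]
finger_gap: 0.153
```

```bash
python3 - <<'E'
from h import *
st()
c=load("t5");b=ray(c,297.4,204.4,.0165);print(b)
E
```

```text
t 10.2 tcp [584.4 -70.5  31.5] yaw -0.37 tilt [-0.001 -0.001 -1.   ] F [-0.4  0.6 -1.4] gap 0.153 q [ 0.24  0.95 -0.35  1.8   0.62  0.51 -0.53]
[ 0.62254717 -0.01087707  0.0165    ]
```

Request:
move_arm([
  {"jaw":1,"dx":0.7,"dy":0,"dz":0,"ax":0,"ay":0,"az":0},
  {"jaw":1,"dx":0,"dy":0,"dz":0,"ax":0,"ay":0,"az":0},
])

```text
time_s: 10.37
ee_pos: [0.5853, -0.0705, 0.0315]
orientation: [1.0, -0.003, -0.0, 0.0]
wrist_force: [-0.6, -0.0, -1.6]
finger_gap: 0.153
```

Request:
move_arm([
  {"jaw":1,"dx":0.7,"dy":0,"dz":0,"ax":0,"ay":0,"az":0},
  {"jaw":1,"dx":0,"dy":0,"dz":0,"ax":0,"ay":0,"az":0},
])

```text
time_s: 10.53
ee_pos: [0.586, -0.0705, 0.0316]
orientation: [1.0, -0.003, -0.0, 0.0]
wrist_force: [0.1, -0.4, -1.6]
finger_gap: 0.15
```

```bash
python3 - <<'E'
from h import *
st()
E
```

```text
t 10.53 tcp [586.  -70.5  31.6] yaw -0.37 tilt [-0.001 -0.001 -1.   ] F [ 0.1 -0.4 -1.6] gap 0.15 q [ 0.24  0.95 -0.35  1.79  0.62  0.51 -0.53]
```

Request:
move_arm([
  {"jaw":1,"dx":0.7,"dy":0,"dz":0,"ax":0,"ay":0,"az":0},
  {"jaw":1,"dx":0,"dy":0,"dz":0,"ax":0,"ay":0,"az":0},
])

```text
time_s: 10.7
ee_pos: [0.5864, -0.0705, 0.0315]
orientation: [1.0, -0.003, -0.001, 0.0]
wrist_force: [0.6, -0.1, -1.7]
finger_gap: 0.149
```

```bash
python3 - <<'E'
from h import *
st()
E
```

```text
t 10.7 tcp [586.4 -70.5  31.5] yaw -0.37 tilt [-0.002 -0.001 -1.   ] F [ 0.6 -0.1 -1.7] gap 0.149 q [ 0.24  0.95 -0.35  1.79  0.61  0.51 -0.53]
```

```bash
python3 - <<'E'
from h import *
c=snap("side","s6")
cv2.imwrite("pics/s6z.png",cv2.resize(c["frame"][160:260,270:400],None,fx=6,fy=6,interpolation=cv2.INTER_CUBIC))
c=snap("top","t6")
cv2.imwrite("pics/t6z.png",cv2.resize(c["frame"][170:290,240:400],None,fx=5,fy=5,interpolation=cv2.INTER_CUBIC))
st()
E
```

```text
t 10.8 tcp [586.5 -70.5  31.5] yaw -0.37 tilt [-0.001 -0.001 -1.   ] F [-0.5  0.2 -2.2] gap 0.156 q [ 0.24  0.95 -0.35  1.79  0.61  0.51 -0.53]
```

View pics/s6z.png

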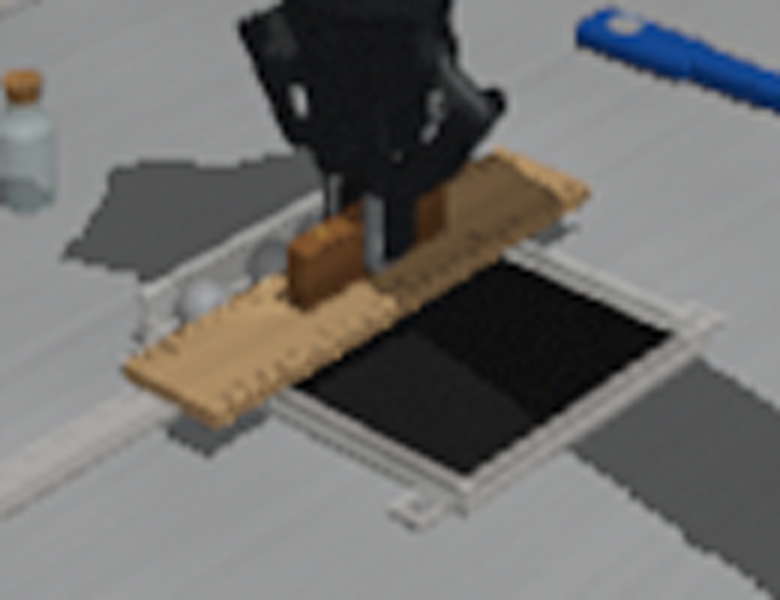

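View pics/t6z.png

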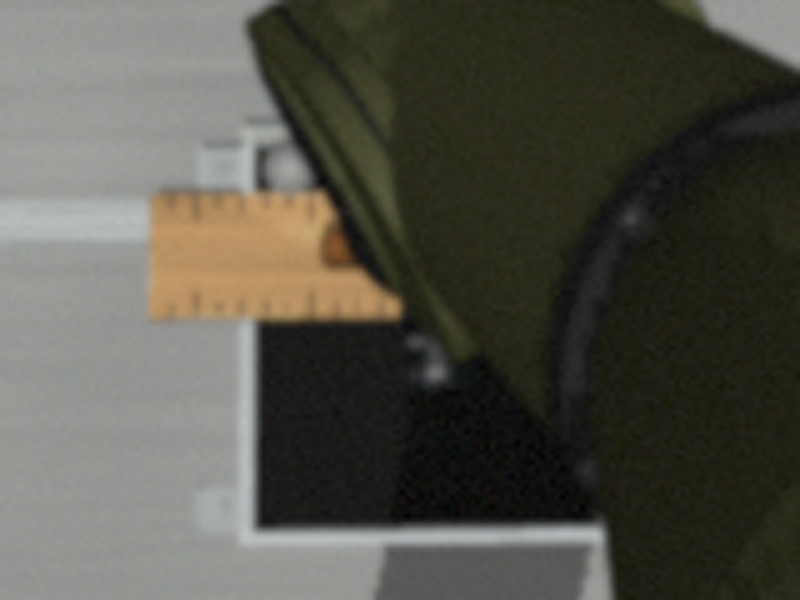

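Request:
move_arm([
  {"jaw":1,"dx":0.8,"dy":0,"dz":0,"ax":0,"ay":0,"az":0},
  {"jaw":1,"dx":0.5,"dy":0,"dz":0,"ax":0,"ay":0,"az":0},
])

```text
time_s: 10.97
ee_pos: [0.5866, -0.0707, 0.0313]
orientation: [1.0, -0.003, -0.002, 0.001]
wrist_force: [-1.8, -0.3, -0.2]
finger_gap: 0.158
```

```bash
python3 - <<'E'
from h import *
s=st();print(s["torque"])
E
```

```text
t 10.97 tcp [586.6 -70.7  31.3] yaw -0.37 tilt [-0.004 -0.001 -1.   ] F [-1.8 -0.3 -0.2] gap 0.158 q [ 0.24  0.95 -0.35  1.79  0.61  0.52 -0.53]
[0.06111887 0.26315294 0.02203485]
```

The arm has stalled at x=586.6 with force rising, so the row is pressed on the wall. I'll hold, then back off gently.

Request:
move_arm([
  {"jaw":1,"dx":0,"dy":0,"dz":0,"ax":0,"ay":0,"az":0},
  {"jaw":1,"dx":0,"dy":0,"dz":0,"ax":0,"ay":0,"az":0},
  {"jaw":1,"dx":0,"dy":0,"dz":0,"ax":0,"ay":0,"az":0},
  {"jaw":1,"dx":0,"dy":0,"dz":0,"ax":0,"ay":0,"az":0},
  {"jaw":1,"dx":-0.5,"dy":0,"dz":0,"ax":0,"ay":0,"az":0},
  {"jaw":1,"dx":-1,"dy":0,"dz":0,"ax":0,"ay":0,"az":0},
  {"jaw":1,"dx":-2,"dy":0,"dz":0,"ax":0,"ay":0,"az":0},
  {"jaw":1,"dx":-4,"dy":0,"dz":-0.5,"ax":0,"ay":0,"az":0},
  {"jaw":1,"dx":-6,"dy":0,"dz":-1,"ax":0,"ay":0,"az":0},
  {"jaw":1,"dx":-8,"dy":0,"dz":-1,"ax":0,"ay":0,"az":0},
])

```text
time_s: 11.8
ee_pos: [0.567, -0.0701, 0.0342]
orientation: [1.0, -0.003, 0.001, -0.0]
wrist_force: [-0.0, -0.2, -1.3]
finger_gap: 0.152
```

```bash
python3 - <<'E'
from h import *
c=snap("top","t7")
cv2.imwrite("pics/t7z.png",cv2.resize(c["frame"][170:290,240:400],None,fx=5,fy=5,interpolation=cv2.INTER_CUBIC))
c=snap("side","s7")
cv2.imwrite("pics/s7z.png",cv2.resize(c["frame"][160:260,270:400],None,fx=6,fy=6,interpolation=cv2.INTER_CUBIC))
st();p,R=plan([520,-70,80],-.25,4);p,R=plan([445,225,80],13.4,10,p,R)
E
```

```text
t 11.9 tcp [565.1 -70.3  34.2] yaw -0.37 tilt [-0.001 -0.001 -1.   ] F [ 0.3 -0.1 -2.5] gap 0.148 q [ 0.24  0.93 -0.33  1.86  0.63  0.46 -0.55]
d [-11.3  -0.  -11.4] a [ 0.0002  0.0003 -0.0005]
d [-11.3  -0.  -11.4] a [ 0.0002  0.0003 -0.0005]
d [-11.3  -0.  -11.5] a [ 0.0002  0.0003 -0.0005]
d [-11.3  -0.  -11.5] a [ 0.0002  0.0003 -0.0005]
d [ -7.6 -29.5  -0. ] a [-0.     -0.     -0.0238]
d [ -6.9 -29.6  -0. ] a [-0.     -0.     -0.0238]
d [ -6.2 -29.8  -0. ] a [-0.     -0.     -0.0238]
d [ -5.5 -29.9  -0. ] a [-0.     -0.     -0.0238]
d [ -4.8 -30.1  -0. ] a [-0.     -0.     -0.0238]
d [ -4.1 -30.2  -0. ] a [-0.     -0.     -0.0238]
d [ -3.4 -30.3  -0. ] a [-0.     -0.     -0.0238]
d [ -2.6 -30.3  -0. ] a [-0.     -0.     -0.0238]
d [ -1.9 -30.4  -0. ] a [-0.     -0.     -0.0238]
d [ -1.2 -30.4  -0. ] a [-0.     -0.     -0.0238]
```

View pics/s7z.png

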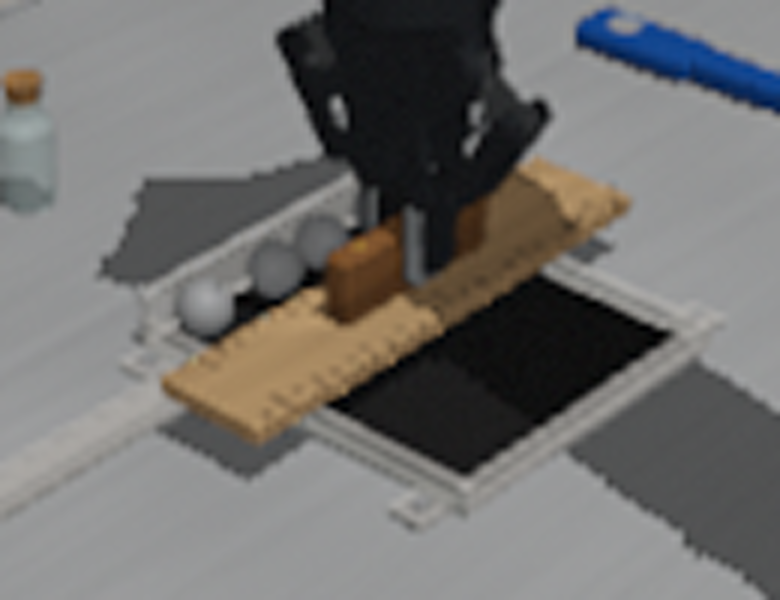

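View pics/t7z.png

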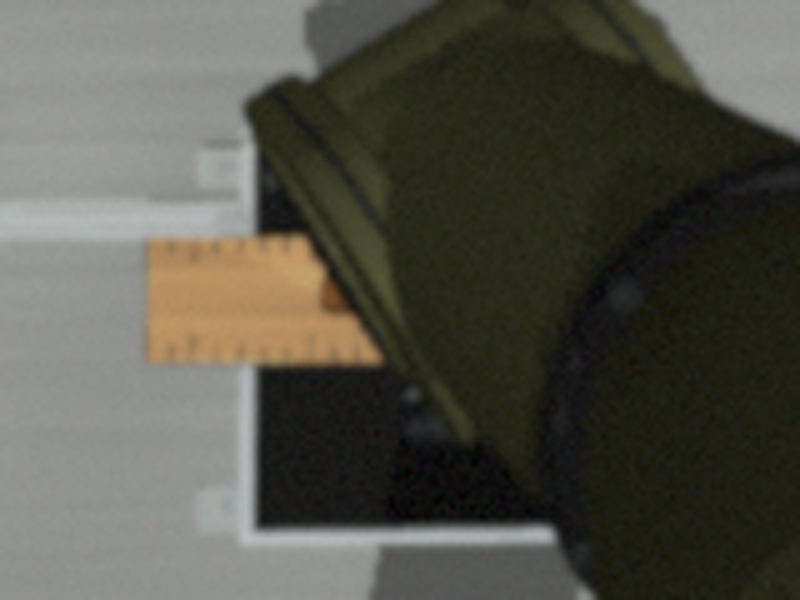

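The balls stay at the wall: three are visible in a row and the fourth is hidden behind the grip. I'll lift and carry the ruler back.

Request:
move_arm([
  {"jaw":1,"dx":-11,"dy":0,"dz":-8,"ax":0,"ay":0,"az":0},
  {"jaw":1,"dx":-11,"dy":0,"dz":-12,"ax":0,"ay":0,"az":0},
  {"jaw":1,"dx":-11,"dy":0,"dz":-12,"ax":0,"ay":0,"az":0},
  {"jaw":1,"dx":-10,"dy":-8,"dz":-12,"ax":0,"ay":0,"az":0},
  {"jaw":1,"dx":-8,"dy":-20,"dz":-2,"ax":0,"ay":0,"az":-0.02},
  {"jaw":1,"dx":-7,"dy":-28,"dz":0,"ax":0,"ay":0,"az":-0.024},
  {"jaw":1,"dx":-6,"dy":-30,"dz":0,"ax":0,"ay":0,"az":-0.024},
  {"jaw":1,"dx":-5.5,"dy":-30,"dz":0,"ax":0,"ay":0,"az":-0.024},
  {"jaw":1,"dx":-5,"dy":-30,"dz":0,"ax":0,"ay":0,"az":-0.024},
  {"jaw":1,"dx":-4,"dy":-30,"dz":0,"ax":0,"ay":0,"az":-0.024},
])

```text
time_s: 12.73
ee_pos: [0.4794, 0.0998, 0.0822]
orientation: [0.998, 0.06, 0.003, 0.004]
wrist_force: [-0.1, -0.7, -1.2]
finger_gap: 0.152
```

```bash
python3 - <<'E'
from h import *
st();p,R=plan([443,228,80],13.4,6)
c=snap("top","t8")
cv2.imwrite("pics/t8z.png",cv2.resize(c["frame"][170:290,240:400],None,fx=5,fy=5,interpolation=cv2.INTER_CUBIC))
E
```

```text
t 12.73 tcp [479.4  99.8  82.2] yaw 6.87 tilt [ 0.006 -0.007 -1.   ] F [-0.1 -0.7 -1.2] gap 0.152 q [-0.14  0.78 -0.27  2.09  0.63  0.34 -0.81]
d [ -3.5 -21.9   0.2] a [ 0.0014 -0.0008 -0.019 ]
d [ -3.1 -22.    0.2] a [ 0.0014 -0.0008 -0.019 ]
d [ -2.6 -22.1   0.2] a [ 0.0014 -0.0008 -0.019 ]
d [ -2.2 -22.1   0.3] a [ 0.0014 -0.0008 -0.019 ]
d [ -1.8 -22.1   0.3] a [ 0.0014 -0.0008 -0.019 ]
d [ -1.4 -22.2   0.3] a [ 0.0014 -0.0008 -0.019 ]
```

View pics/t8z.png

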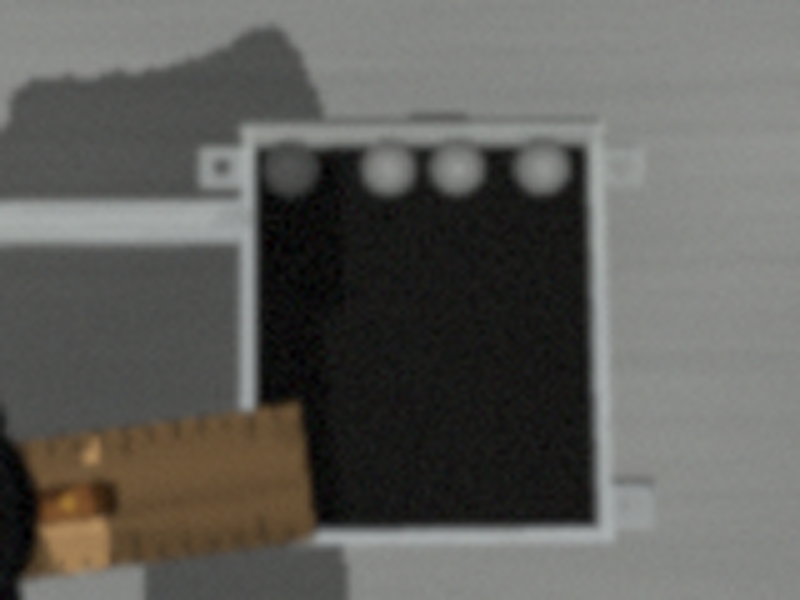

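All four balls sit in a straight row on the end wall, at zoom row about 168. Next I'll place the ruler at its old spot.

Request:
move_arm([
  {"jaw":1,"dx":-3.5,"dy":-24,"dz":0,"ax":0.001,"ay":-0.001,"az":-0.019},
  {"jaw":1,"dx":-3,"dy":-24,"dz":0,"ax":0.001,"ay":-0.001,"az":-0.019},
  {"jaw":1,"dx":-3,"dy":-24,"dz":0,"ax":0.001,"ay":-0.001,"az":-0.019},
  {"jaw":1,"dx":-2,"dy":-22,"dz":0,"ax":0.001,"ay":-0.001,"az":-0.019},
  {"jaw":1,"dx":-2,"dy":-18,"dz":0,"ax":0.001,"ay":-0.001,"az":-0.015},
  {"jaw":1,"dx":-1,"dy":-8,"dz":10,"ax":0,"ay":0,"az":-0.01},
  {"jaw":1,"dx":0,"dy":0,"dz":10,"ax":0,"ay":0,"az":0},
  {"jaw":1,"dx":0,"dy":0,"dz":10,"ax":0,"ay":0,"az":0},
  {"jaw":1,"dx":0,"dy":0,"dz":5,"ax":0,"ay":0,"az":0},
  {"jaw":1,"dx":0,"dy":0,"dz":0,"ax":0,"ay":0,"az":0},
])

```text
time_s: 13.62
ee_pos: [0.4438, 0.2416, 0.0488]
orientation: [0.992, 0.125, 0.006, -0.008]
wrist_force: [-0.0, -0.2, -0.9]
finger_gap: 0.156
```

```bash
python3 - <<'E'
from h import *
s=st();p,R=plan([*(s["ee_pos"][:2]*1000),20],yaw_of(s["orientation"]),5)
E
```

```text
t 13.62 tcp [443.8 241.6  48.8] yaw 14.31 tilt [ 0.009  0.018 -1.   ] F [-0.  -0.2 -0.9] gap 0.156 q [-0.45  0.85 -0.22  2.07  0.64  0.27 -0.96]
d [-0.1  0.1  5.8] a [-0.0031 -0.0026  0.    ]
d [-0.1  0.1  5.8] a [-0.0031 -0.0026  0.    ]
d [-0.   0.1  5.8] a [-0.0031 -0.0026  0.    ]
d [-0.   0.   5.8] a [-0.0031 -0.0026  0.    ]
d [-0.   0.   5.8] a [-0.0031 -0.0026  0.    ]
```

Request:
move_arm([
  {"jaw":1,"dx":0,"dy":0,"dz":5.5,"ax":-0.004,"ay":-0.003,"az":0},
  {"jaw":1,"dx":0,"dy":0,"dz":5.5,"ax":-0.004,"ay":-0.003,"az":0},
  {"jaw":1,"dx":0,"dy":0,"dz":5.5,"ax":-0.003,"ay":-0.003,"az":0},
  {"jaw":1,"dx":0,"dy":0,"dz":5,"ax":-0.003,"ay":-0.002,"az":0},
  {"jaw":1,"dx":0,"dy":0,"dz":2,"ax":-0.002,"ay":0,"az":0},
  {"jaw":1,"dx":0,"dy":0,"dz":0,"ax":0,"ay":0,"az":0},
])

```text
time_s: 14.12
ee_pos: [0.4456, 0.241, 0.0239]
orientation: [0.992, 0.123, 0.002, 0.001]
wrist_force: [-0.3, 0.4, -1.3]
finger_gap: 0.155
```

```bash
python3 - <<'E'
from h import *
s=st();p,R=plan([*(s["ee_pos"][:2]*1000),15.5],yaw_of(s["orientation"]),3)
E
```

```text
t 14.12 tcp [445.6 241.   23.9] yaw 14.16 tilt [ 0.003 -0.001 -1.   ] F [-0.3  0.4 -1.3] gap 0.155 q [-0.48  0.9  -0.18  2.05  0.65  0.24 -0.98]
d [-0.  -0.   2.8] a [ 0.0007 -0.001  -0.    ]
d [-0.  -0.   2.8] a [ 0.0007 -0.001  -0.    ]
d [-0.  -0.   2.8] a [ 0.0007 -0.001  -0.    ]
```

Request:
move_arm([
  {"jaw":1,"dx":0,"dy":0,"dz":3,"ax":0.0007,"ay":-0.001,"az":0},
  {"jaw":1,"dx":0,"dy":0,"dz":2.5,"ax":0.0007,"ay":-0.001,"az":0},
  {"jaw":1,"dx":0,"dy":0,"dz":2,"ax":0,"ay":-0.001,"az":0},
  {"jaw":1,"dx":0,"dy":0,"dz":0,"ax":0,"ay":0,"az":0},
])

```text
time_s: 14.45
ee_pos: [0.4458, 0.2409, 0.0158]
orientation: [0.992, 0.123, 0.0, 0.0]
wrist_force: [0.1, -0.6, -1.7]
finger_gap: 0.147
```

```bash
python3 - <<'E'
from h import *
s=st()
E
```

```text
t 14.45 tcp [445.8 240.9  15.8] yaw 14.16 tilt [ 0.    -0.001 -1.   ] F [ 0.1 -0.6 -1.7] gap 0.147 q [-0.48  0.92 -0.17  2.05  0.66  0.22 -0.99]
```

Request:
move_arm([
  {"jaw":0.4,"dx":0,"dy":0,"dz":0,"ax":0,"ay":0,"az":0},
  {"jaw":0.2,"dx":0,"dy":0,"dz":0,"ax":0,"ay":0,"az":0},
  {"jaw":0,"dx":0,"dy":0,"dz":0,"ax":0,"ay":0,"az":0},
  {"jaw":-0.2,"dx":0,"dy":0,"dz":0,"ax":0,"ay":0,"az":0},
  {"jaw":-0.2,"dx":0,"dy":0,"dz":0,"ax":0,"ay":0,"az":0},
  {"jaw":-0.2,"dx":0,"dy":0,"dz":0,"ax":0,"ay":0,"az":0},
  {"jaw":-0.2,"dx":0,"dy":0,"dz":-6,"ax":0,"ay":0,"az":0},
  {"jaw":-0.2,"dx":0,"dy":0,"dz":-12,"ax":0,"ay":0,"az":0},
  {"jaw":-0.2,"dx":0,"dy":0,"dz":-16,"ax":0,"ay":0,"az":0},
])

```text
time_s: 15.2
ee_pos: [0.4447, 0.2403, 0.05]
orientation: [0.992, 0.124, -0.001, 0.001]
wrist_force: [-0.1, -0.3, 0.1]
finger_gap: 0.599
```

```bash
python3 - <<'E'
from h import *
s=st()
c=snap("side","s9")
cv2.imwrite("pics/s9z.png",cv2.resize(c["frame"][160:350,230:430],None,fx=3,fy=3,interpolation=cv2.INTER_CUBIC))
p,R=plan([500,240,100],0,4);p,R=plan([603,235,80],0,4,p,R)
E
```

```text
t 15.2 tcp [444.7 240.3  50. ] yaw 14.2 tilt [-0.002 -0.003 -1.   ] F [-0.1 -0.3  0.1] gap 0.599 q [-0.44  0.86 -0.24  2.05  0.63  0.32 -0.96]
d [ 13.    3.6 -11.8] a [ 0.0002 -0.0003  0.0618]
d [ 13.2   2.7 -11.8] a [ 0.0002 -0.0003  0.0618]
d [ 13.3   1.9 -11.8] a [ 0.0002 -0.0003  0.0618]
d [ 13.4   1.1 -11.8] a [ 0.0002 -0.0003  0.0618]
d [25.8  1.3  5. ] a [0. 0. 0.]
d [25.8  1.3  5. ] a [0. 0. 0.]
d [25.8  1.3  5. ] a [0. 0. 0.]
d [25.8  1.3  5. ] a [0. 0. 0.]
```

View pics/s9z.png

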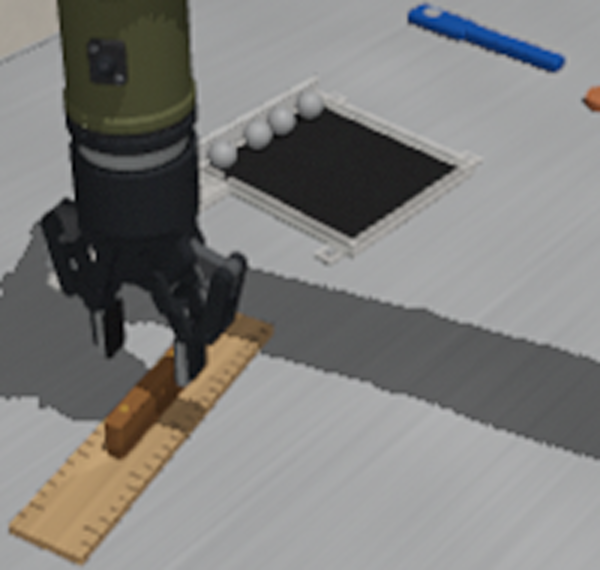

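The ruler lies flat and released, and the balls are in a row. Now the gate.

Request:
move_arm([
  {"jaw":-0.2,"dx":0,"dy":0,"dz":-18,"ax":0,"ay":0,"az":0},
  {"jaw":-0.2,"dx":0,"dy":0,"dz":-18,"ax":0,"ay":0,"az":0},
  {"jaw":1,"dx":18,"dy":4,"dz":-12,"ax":0,"ay":0,"az":0.05},
  {"jaw":1,"dx":25,"dy":4,"dz":0,"ax":0,"ay":0,"az":0.05},
  {"jaw":1,"dx":25,"dy":3,"dz":0,"ax":0,"ay":0,"az":0.05},
  {"jaw":1,"dx":25,"dy":2,"dz":0,"ax":0,"ay":0,"az":0.05},
  {"jaw":1,"dx":25,"dy":1,"dz":4,"ax":0,"ay":0,"az":0.04},
  {"jaw":1,"dx":22,"dy":0,"dz":6,"ax":0,"ay":0,"az":0},
  {"jaw":1,"dx":10,"dy":0,"dz":6,"ax":0,"ay":0,"az":0},
  {"jaw":1,"dx":0,"dy":0,"dz":0,"ax":0,"ay":0,"az":0},
])

```text
time_s: 16.08
ee_pos: [0.6026, 0.2426, 0.0924]
orientation: [1.0, -0.001, 0.002, -0.001]
wrist_force: [-0.5, -0.7, -0.2]
finger_gap: 0.004
```

```bash
python3 - <<'E'
from h import *
s=st()
c=snap("top","t10");cv2.imwrite("pics/t10z.png",cv2.resize(c["frame"][170:310,120:380],None,fx=3,fy=3,interpolation=cv2.INTER_CUBIC))
p,R=plan([604,238,60],-.25,4);p,R=plan([604,238,23],-.25,4,p,R)
E
```

```text
t 16.08 tcp [602.6 242.6  92.4] yaw -0.13 tilt [ 0.005  0.001 -1.   ] F [-0.5 -0.7 -0.2] gap 0.004 q [-0.26  0.91 -0.36  1.59  0.44  0.72 -0.83]
d [0.6 1.2 8.2] a [-0.0002 -0.0011  0.0006]
d [0.6 1.2 8.2] a [-0.0002 -0.0011  0.0006]
d [0.6 1.2 8.2] a [-0.0002 -0.0011  0.0006]
d [0.6 1.2 8.2] a [-0.0002 -0.0011  0.0006]
d [0.  0.  9.3] a [-0.  0. -0.]
d [0.  0.  9.3] a [-0.  0. -0.]
d [0.  0.  9.3] a [-0.  0. -0.]
d [0.  0.  9.3] a [-0.  0. -0.]
```

View pics/t10z.png

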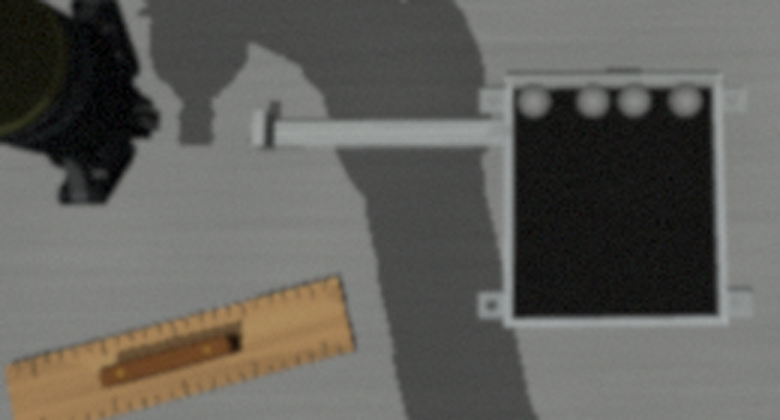

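Request:
move_arm([
  {"jaw":1,"dx":0.5,"dy":1,"dz":12,"ax":0,"ay":-0.001,"az":0.0005},
  {"jaw":1,"dx":0.5,"dy":1,"dz":14,"ax":0,"ay":-0.001,"az":0.0005},
  {"jaw":1,"dx":0.5,"dy":1,"dz":14,"ax":0,"ay":-0.001,"az":0.0005},
  {"jaw":1,"dx":0.5,"dy":1,"dz":14,"ax":0,"ay":-0.001,"az":0},
  {"jaw":1,"dx":0,"dy":1,"dz":10,"ax":0,"ay":0,"az":0},
  {"jaw":1,"dx":0,"dy":0,"dz":4,"ax":0,"ay":0,"az":0},
  {"jaw":1,"dx":0,"dy":0,"dz":0,"ax":0,"ay":0,"az":0},
])

```text
time_s: 16.72
ee_pos: [0.5969, 0.2377, 0.0172]
orientation: [1.0, 0.001, -0.004, 0.001]
wrist_force: [-0.5, -0.1, 0.1]
finger_gap: 0.001
```

```bash
python3 - <<'E'
from h import *
s=st()
c=snap("side","s11");cv2.imwrite("pics/s11z.png",cv2.resize(c["frame"][160:300,200:400],None,fx=4,fy=4,interpolation=cv2.INTER_CUBIC))
E
```

```text
t 16.72 tcp [596.9 237.7  17.2] yaw 0.1 tilt [-0.008 -0.001 -1.   ] F [-0.5 -0.1  0.1] gap 0.001 q [-0.28  1.01 -0.32  1.62  0.49  0.6  -0.86]
```

View pics/s11z.png

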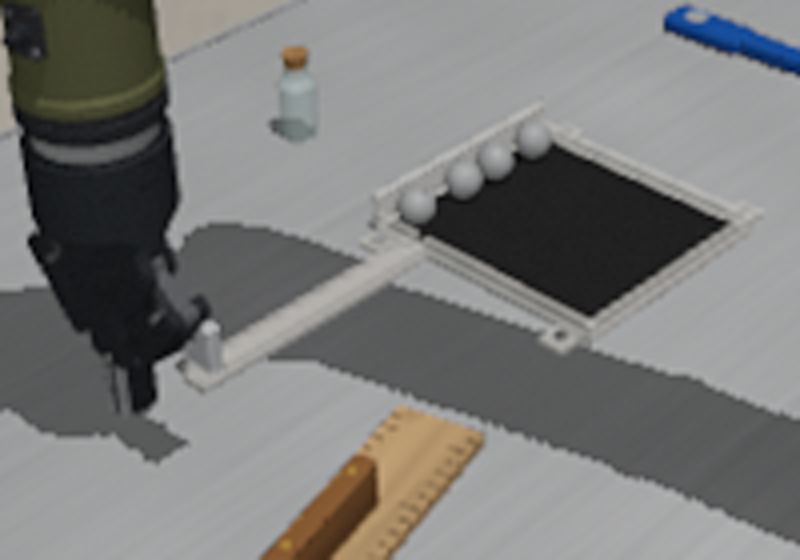

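Request:
move_arm([
  {"jaw":1,"dx":3.5,"dy":0,"dz":-4,"ax":0,"ay":0.004,"az":0.003},
  {"jaw":1,"dx":3.5,"dy":3,"dz":-3,"ax":0,"ay":0.004,"az":0.003},
  {"jaw":1,"dx":0,"dy":8,"dz":0,"ax":0,"ay":0,"az":0},
  {"jaw":1,"dx":0,"dy":8,"dz":0,"ax":0,"ay":0,"az":0},
  {"jaw":1,"dx":0,"dy":6,"dz":0,"ax":0,"ay":0,"az":0},
])

```text
time_s: 17.18
ee_pos: [0.6063, 0.214, 0.0278]
orientation: [1.0, -0.001, 0.003, -0.001]
wrist_force: [0.0, -1.0, -0.5]
finger_gap: 0.003
```

```bash
python3 - <<'E'
from h import *
s=st();plan([604,200,24],-.25,2)
E
```

```text
t 17.18 tcp [606.3 214.   27.8] yaw -0.14 tilt [ 0.006  0.003 -1.   ] F [ 0.  -1.  -0.5] gap 0.003 q [-0.24  0.99 -0.32  1.63  0.49  0.59 -0.84]
d [-1.1  7.   1.9] a [-0.0013 -0.0029  0.0009]
d [-1.1  7.   1.9] a [-0.0013 -0.0029  0.0009]
```

Request:
move_arm([
  {"jaw":1,"dx":-1,"dy":5,"dz":1.5,"ax":-0.001,"ay":-0.002,"az":0.001},
  {"jaw":1,"dx":-0.5,"dy":5,"dz":1,"ax":-0.001,"ay":-0.001,"az":0},
  {"jaw":1,"dx":0,"dy":5,"dz":0,"ax":0,"ay":0,"az":0},
  {"jaw":1,"dx":0,"dy":5,"dz":0,"ax":0,"ay":0,"az":0},
  {"jaw":1,"dx":0,"dy":5,"dz":0,"ax":0,"ay":0,"az":0},
])

```text
time_s: 17.6
ee_pos: [0.6054, 0.1855, 0.026]
orientation: [1.0, -0.003, 0.002, -0.001]
wrist_force: [0.6, 1.7, 1.0]
finger_gap: 0.002
```

```bash
python3 - <<'E'
from h import *
s=st();plan([604,60,24],-.25,3)
E
```

```text
t 17.6 tcp [605.4 185.5  26. ] yaw -0.34 tilt [ 0.005  0.002 -1.   ] F [0.6 1.7 1. ] gap 0.002 q [-0.2   0.99 -0.32  1.66  0.51  0.57 -0.82]
d [-0.2 41.8  0.6] a [-0.0007 -0.0015 -0.0005]
d [-0.2 41.8  0.6] a [-0.0007 -0.0015 -0.0005]
d [-0.3 41.8  0.6] a [-0.0007 -0.0015 -0.0005]
```

Request:
move_arm([
  {"jaw":1,"dx":-0.2,"dy":8,"dz":0,"ax":0,"ay":0,"az":0},
  {"jaw":1,"dx":-0.2,"dy":8,"dz":0,"ax":0,"ay":0,"az":0},
  {"jaw":1,"dx":-0.2,"dy":8,"dz":0,"ax":0,"ay":0,"az":0},
  {"jaw":1,"dx":-0.2,"dy":8,"dz":0,"ax":0,"ay":0,"az":0},
  {"jaw":1,"dx":-0.2,"dy":8,"dz":0,"ax":0,"ay":0,"az":0},
  {"jaw":1,"dx":0,"dy":8,"dz":0,"ax":0,"ay":0,"az":0},
  {"jaw":1,"dx":0,"dy":8,"dz":0,"ax":0,"ay":0,"az":0},
  {"jaw":1,"dx":0,"dy":8,"dz":0,"ax":0,"ay":0,"az":0},
])

```text
time_s: 18.27
ee_pos: [0.6049, 0.1174, 0.0261]
orientation: [1.0, -0.002, 0.004, -0.003]
wrist_force: [0.5, 2.2, 0.8]
finger_gap: 0.0
```

```bash
python3 - <<'E'
from h import *
s=st()
c=snap("side","s12");cv2.imwrite("pics/s12z.png",cv2.resize(c["frame"][160:300,200:400],None,fx=4,fy=4,interpolation=cv2.INTER_CUBIC))
E
```

```text
t 18.27 tcp [604.9 117.4  26.1] yaw -0.24 tilt [ 0.007  0.006 -1.   ] F [0.5 2.2 0.8] gap 0.0 q [-0.09  0.97 -0.32  1.72  0.54  0.52 -0.75]
```

View pics/s12z.png

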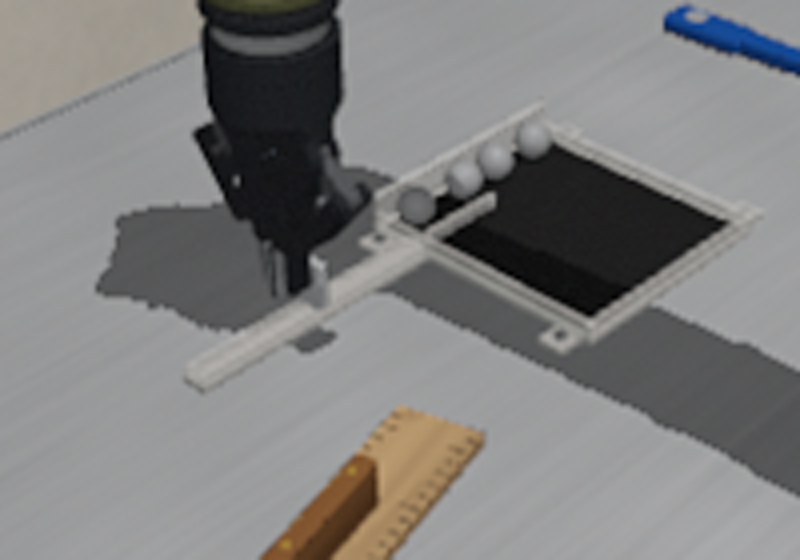

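The gate is sliding across in front of the balls and they haven't moved. I'll continue.

Request:
move_arm([
  {"jaw":1,"dx":-0.2,"dy":8,"dz":0,"ax":-0.001,"ay":-0.001,"az":0},
  {"jaw":1,"dx":-0.2,"dy":8,"dz":0,"ax":-0.001,"ay":-0.001,"az":0},
  {"jaw":1,"dx":-0.2,"dy":8,"dz":0,"ax":-0.001,"ay":-0.001,"az":0},
  {"jaw":1,"dx":-0.2,"dy":8,"dz":0,"ax":-0.001,"ay":-0.001,"az":0},
  {"jaw":1,"dx":0,"dy":8,"dz":0,"ax":-0.001,"ay":-0.001,"az":0},
  {"jaw":1,"dx":0,"dy":8,"dz":0,"ax":0,"ay":0,"az":0},
  {"jaw":1,"dx":0,"dy":7,"dz":0,"ax":0,"ay":0,"az":0},
  {"jaw":1,"dx":0,"dy":5,"dz":0,"ax":0,"ay":0,"az":0},
])

```text
time_s: 18.98
ee_pos: [0.604, 0.0489, 0.026]
orientation: [1.0, -0.003, 0.001, 0.001]
wrist_force: [1.0, 1.4, 0.4]
finger_gap: 0.001
```

```bash
python3 - <<'E'
from h import *
s=st()
E
```

```text
t 18.98 tcp [604.   48.9  26. ] yaw -0.34 tilt [ 0.002 -0.001 -1.   ] F [1.  1.4 0.4] gap 0.001 q [ 0.02  0.97 -0.32  1.75  0.56  0.52 -0.67]
```

Expected end is TCP y of about 33.6. I'll slow down and watch the force.

Request:
move_arm([
  {"jaw":1,"dx":0,"dy":3,"dz":0,"ax":0,"ay":0,"az":0},
  {"jaw":1,"dx":0,"dy":3,"dz":0,"ax":0,"ay":0,"az":0},
  {"jaw":1,"dx":0,"dy":2.5,"dz":0,"ax":0,"ay":0,"az":0},
  {"jaw":1,"dx":0,"dy":2,"dz":0,"ax":0,"ay":0,"az":0},
])

```text
time_s: 19.32
ee_pos: [0.6038, 0.0359, 0.026]
orientation: [1.0, -0.004, 0.001, 0.001]
wrist_force: [0.7, 1.2, -0.3]
finger_gap: 0.002
```

Request:
move_arm([
  {"jaw":1,"dx":0,"dy":2,"dz":0,"ax":0,"ay":0,"az":0},
  {"jaw":1,"dx":0,"dy":1.5,"dz":0,"ax":0,"ay":0,"az":0},
])

```text
time_s: 19.48
ee_pos: [0.6037, 0.0339, 0.0261]
orientation: [1.0, -0.003, 0.001, -0.0]
wrist_force: [0.3, 6.0, 0.2]
finger_gap: -0.002
```

Request:
move_arm([
  {"jaw":1,"dx":0,"dy":1.5,"dz":0,"ax":0,"ay":0,"az":0},
])

```text
time_s: 19.57
ee_pos: [0.6037, 0.0339, 0.0261]
orientation: [1.0, -0.002, 0.001, -0.001]
wrist_force: [0.5, 3.9, -0.3]
finger_gap: 0.003
```

Request:
move_arm([
  {"jaw":1,"dx":0,"dy":2.5,"dz":0,"ax":0,"ay":0,"az":0},
  {"jaw":1,"dx":0,"dy":2.5,"dz":0,"ax":0,"ay":0,"az":0},
])

```text
time_s: 19.73
ee_pos: [0.6037, 0.0339, 0.0262]
orientation: [1.0, -0.001, 0.002, -0.005]
wrist_force: [0.9, 5.4, -1.3]
finger_gap: -0.002
```

Request:
move_arm([
  {"jaw":1,"dx":0,"dy":-4,"dz":0,"ax":0,"ay":0,"az":0},
  {"jaw":1,"dx":0,"dy":-10,"dz":0,"ax":0,"ay":0,"az":0},
  {"jaw":1,"dx":0,"dy":-15,"dz":-5,"ax":0,"ay":0,"az":0},
  {"jaw":1,"dx":0,"dy":-20,"dz":-25,"ax":0,"ay":0,"az":0},
  {"jaw":1,"dx":0,"dy":-25,"dz":-25,"ax":0,"ay":0,"az":0},
  {"jaw":1,"dx":0,"dy":-30,"dz":-25,"ax":0,"ay":0,"az":0},
  {"jaw":1,"dx":0,"dy":-30,"dz":-25,"ax":0,"ay":0,"az":0},
  {"jaw":1,"dx":0,"dy":-30,"dz":-15,"ax":0,"ay":0,"az":0},
  {"jaw":1,"dx":0,"dy":-20,"dz":0,"ax":0,"ay":0,"az":0},
  {"jaw":1,"dx":0,"dy":0,"dz":0,"ax":0,"ay":0,"az":0},
])

```text
time_s: 20.57
ee_pos: [0.5986, 0.2265, 0.152]
orientation: [1.0, -0.002, -0.004, 0.001]
wrist_force: [0.3, -0.1, -0.4]
finger_gap: 0.001
```

```bash
python3 - <<'E'
from h import *
s=st()
c=snap("side","s13");cv2.imwrite("pics/s13z.png",cv2.resize(c["frame"][160:350,220:420],None,fx=3,fy=3,interpolation=cv2.INTER_CUBIC))
c=snap("top","t13");cv2.imwrite("pics/t13z.png",cv2.resize(c["frame"][170:310,120:380],None,fx=3,fy=3,interpolation=cv2.INTER_CUBIC))
f=c["frame"];g=cv2.GaussianBlur(cv2.cvtColor(f,cv2.COLOR_BGR2GRAY),(3,3),0)
g=g[195:212,290:360];b=(g>60).astype(np.uint8)
print(g[:, ::3])
E
```

```text
t 20.57 tcp [598.6 226.5 152. ] yaw -0.23 tilt [-0.008 -0.001 -1.   ] F [ 0.3 -0.1 -0.4] gap 0.001 q [-0.21  0.83 -0.41  1.57  0.41  0.83 -0.79]
[[125 124 124 123 123 123 124 124 125 124 125 125 124 125 126 133 133 134
  133 131 131 132 132 139]
 [139 134 130 129 133 133 131 132 132 127 130 133 134 131 129 136 138 138
  135 128 130 133 134 143]
 [141 130 122 121 130 129 126 127 127 116 122 127 127 120 117 127 130 130
  125 113 116 123 125 143]
 [137 114 107 107 115 111 106 107 112 103 107 106 107 106 103 109 107 107
  108 100 102 101 106 145]
 [132  92 101 101  93  80  73  75  98 103  97  77  81 101 101  90  74  73
   90 101 100  75  82 149]
 [128  76 107 106  77  47  41  47  96 112  99  54  65 106 110  82  44  44
   84 110 108  63  62 151]
 [124  74 117 115  76  29  25  38 102 123 107  47  65 114 120  88  28  31
   89 119 117  66  53 152]
 [121  78 125 122  84  24  20  40 110 131 115  50  72 121 128  96  25  31
   96 126 124  74  50 152]
 [120  80 129 126  88  24  20  43 113 135 117  53  76 125 132 100  26  31
   98 130 127  77  49 151]
 [121  80 128 126  86  23  20  41 112 134 116  52  74 124 132  98  28  29
   96 128 126  74  50 151]
 [121  75 124 122  78  23  19  37 106 128 111  45  65 119 125  91  27  26
   88 123 120  65  51 152]
 [120  65 116 114  66  22  19  32  96 120 101  37  53 109 115  76  25  23
   74 114 109  51  51 152]
 [119  49 100 100  51  21  21  26  78 105  83  29  38  92  99  56  23  22
   56  99  90  36  50 152]
 [119  32  76  76  36  20  21  22  55  79  60  23  27  67  74  37  20  21
   39  73  65  25  50 152]
 [119  22  49  50  25  21  20  21  34  50  38  21  22  42  46  27  21  22
   28  45  41  23  49 151]
 [119  23  35  37  27  29  28  27  30  36  32  28  28  33  34  31  30  31
   30  35  35  31  54 149]
 [121  39  49  51  50  51  51  49  50  51  52  50  51  51  52  53  54  55
   53  54  54  54  72 149]]
```

View pics/s13z.png

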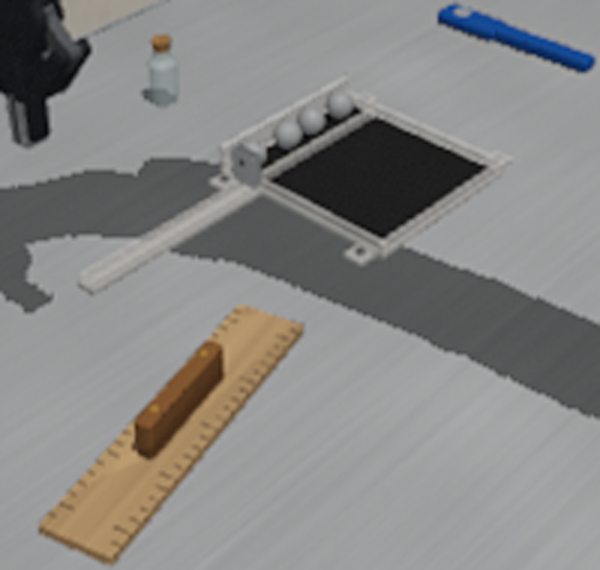

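View pics/t13z.png

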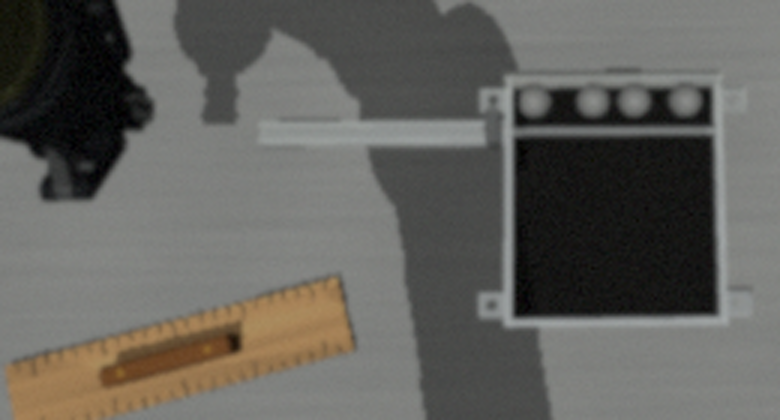

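```bash
python3 - <<'E'
from h import *
c=load("t13")
for u in(298,317.5,331.5,348.5): print(np.round(ray(c,u,203.3,.0165)[:2]-[.5528,-.0694],4))
f=c["frame"];hsv=cv2.cvtColor(f,cv2.COLOR_BGR2HSV)
m=((hsv[...,1]>70)&(hsv[...,0]<25)&(hsv[...,2]>60)).astype(np.uint8);m[:250]=0;m[:,270:]=0
m=cv2.morphologyEx(m,cv2.MORPH_CLOSE,np.ones((5,5)))
k=max(cv2.findContours(m,0,2)[0],key=cv2.contourArea)
P=np.array([ray(c,*p[0],0.009)[:2] for p in k],np.float32);print(cv2.minAreaRect(P))
s=env.observe();print(s["qvel"].round(3))
env.finish_job()
E
```

```text
[0.0722 0.0572]
[0.0717 0.0143]
[ 0.0713 -0.0166]
[ 0.0708 -0.0542]
((0.4451766610145569, 0.24027028679847717), (0.054403018206357956, 0.24029405415058136), 14.173310279846191)
[0.047 0.016 0.056 0.03  0.013 0.006 0.004]
the job is handed in; nothing more can be done
```

I handed the job in after about 20.6 s of the 64 s allowed. My last checks all passed, and the system gives no verdict.

- **Balls:** I gripped the ruler and swept its long edge along the corral just above the rails. That pressed all four balls onto the end wall with the gate still open. The last top view puts their centres at corral x of about 71–72 mm (the allowed band is 64–76 mm), and corral y of +57, +14, −17 and −54 mm. They did not shift while the gate slid.
- **Ruler:** It lies released on the cart near its first spot, clear of the corral. The top view measured its outline as 54 x 240 mm at blade height, matching a flat blade. I let go with its underside about 0.5 mm above the cart.
- **Gate:** I pushed the tab until it stopped. It would not move further at about 5–6 N, with the finger within 0.3 mm of where a fully shut gate should put it.
- **Left alone:** No commanded path went near the wand, coin weight or vial. The wand and vial look unmoved in the last side view; I did not measure any of the three.
- **Not confirmed:** I could not read the contact forces on the balls directly. The arm never came near them in the pictures I took. It was still settling slightly in free air (joint speeds up to 0.06 rad/s) when I handed in.

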